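# Uncap the antenna sockets and set the selector

## Robot

A 6-joint arm with a two-finger parallel gripper is mounted at the origin on the work surface. World frame = base frame: x ahead of the robot, y to its left, z up, the work surface at z = 0. Lengths are in m, angles in rad, forces in N, time in s.
With the tool pointing down it reaches from about 0.3 to 0.775 m from the base axis. Payload 14.6 kg.
Tool frame: the origin (TCP) lies on the front face of the gripper's body, between the roots of the fingers; the fingertips stand 97 mm ahead of it and the grasp point (between the pads) lies 78 mm ahead of it (manip.tip_reach is the distance from the TCP to the fingertips, in m); z points along the fingers, y is the direction in which the jaws open and shut (so a half turn about z gives the same grasp; the last joint's range is limited). The gripper opens to 94 mm and grips with 3 to 60 N. Pads are 16 mm wide; open, the fingers measure 119 mm over their backs; the gripper's body (75 mm by 177 mm) begins 78 mm behind the grasp point.
Start: joints at [1.177, 0.3, 1.521, -0, 1.321, -0.067], TCP at [0.177, 0.521, 0.303] pointing down, gripper open.
Joint ranges: [-3.03, 3.03], [-0.79, 2.21], [0.23, 2.52], [-1.04, 4.18], [0, 3.07], [-2.55, 2.55]. Speed limits (rad/s): [2.22, 2.22, 2.57, 3.14, 3.14, 3.14].

## Interface

Orientations are given as a unit quaternion [x, y, z, w].
In Python, from bench import observe, imaging, job, manip gives the robot as it stands. The module is installed in compiled form; this text tells all that it offers.
- The arm moves only by the tool step_arm, never from a script. Its argument "steps" is a list of rows, each a list of 7 numbers: the turn, a rotation vector about the tool's x, y, z normalised to -1 to 1, where 1 is 180 degrees, then the shift along the tool's x, y, z normalised to -1 to 1, where 1 is 0.75 m, then the gripper command: -1 is fully open, 1 is shut, values between are in proportion. A call has 1 to 5 rows; each row shifts and turns the commanded pose from where the row before left it, along the tool's axes as they then stand; what a row does not reach is not made up. A row lasts 1/12 s, in which the tool goes at most 41.7 mm and 7.16 degrees, less where a joint would pass 70% of its speed; a pose out of reach is approached as far as the arm can. A call with a number of a shift or a turn outside -1 to 1 is refused whole. A call with a gripper value outside its range is refused whole. The fingers move at their own pace and stop on an object; the grip force is fixed at half the most. Time passes only in rows, so rows that do not move let the fingers close. It gives the time, the measured TCP pose, the force and the opening at its end, in the units of the state.
- observe(): the state, without advancing time (a new reading comes with each control period).
- imaging.camera(name): name is "side" or "top" or "wrist"; returns a dict with "image" (420x560x3 uint8, blue, green, red), "mtx" (3x3 intrinsics, pixels), "R" (3x3) and "t" (3): a world point X has camera coordinates R X + t. Camera axes: x right, y down, z forward; pixel columns grow to the right and rows downward; lengths in m; the calibration is good to about 2 mm. A picture is of the moment at which its call begins. There is no depth.
- job.hand_in(): hands the job in, once; it reports no verdict.
Trained networks look in a picture, given as the dict that the camera call returned (one of the last four; its "shot" number tells which), for a name from the list of things; names that differ only in an ending like _2 or _b are one class to them, and where a whole thing is asked for, a point or a joint stands for the part that bears it (a point fixed in the world has none). Each returns a list of dicts, best first, with "conf" (0 to 1); they miss things now and then, are a little off and sometimes report something else, mostly with a low value. They report only what shows in the picture. A call takes as long as a camera call. They do not tell look-alikes from the thing itself.
- imaging.regions_of(picture, query): "region" (420x560 bool, what is visible of it) and "bbox" ([centre column, centre row, width, height] in pixels, round what is visible of it).
The state is a dict: "time_s": time; "q": joint angles; "qd": joint speeds; "tau": joint torques, N m; "eef_pos": TCP position; "ee_rot": TCP orientation; "contact_force": force on the tool from outside, world axes, zero at the start; "moment": the same for the moment, N m; "opening": opening from 0.0 (shut) to 1.0 (fully open).
Only numpy, scipy, OpenCV 4.12 (cv2) and the standard library are available. Lean on these libraries where they do the work, as an engineer would, in place of code of your own. Each camera call takes 0.05 s, during which the arm holds its last target.

## Task

Get the station ready to patch in antennas: first turn the antenna selector handle fully back to its grounded stop (the broad black mark), then lift every red dust cap off its socket and set each one flat, open side down, in its own compartment of the blue cap tray. Keep the selector grounded while any cap is being lifted or carried; only when all the caps are in the tray, turn the handle to point at the orange clip. Leave the antenna, adapter, circuit board and fuse holder where they lie.

Things in the scene. Friction and masses are not known exactly. Their poses are not given: they have to be found in the camera images.
- selector (a joint): the antenna selector's turning handle; angle in rad, 0 = grounded (pointer at the broad black mark on the dial, against its stop), grows anticlockwise seen from above, upper stop 1.75. Turns with light friction (0.08 N m) and stays where it is left
- selector_grip (a point): point on the handle's vertical turning axis at mid height of the grip, 78 mm above the table; its x axis points towards the white-striped pointer end. The grip is an upright black bar 62 long (from 28 behind the axis to 34 ahead), 14 wide, 28 high; its top lies 14 above this point, its underside 14 below. Pinch it across its 14 mm width from above
- switchbox: fixed grey selector box 120 x 120 x 45 with a round white dial (110 diameter, 5 high) on top, carrying the handle; origin centre of underside, below the handle's axis; the grounded mark is along its +x
- clip: small orange marker clip 16 x 10 x 8 fixed on the dial rim; its origin is on the handle's axis at dial height (50 above the table) and its x axis points from the axis to the clip, whose middle is 48 mm out. The handle points at the clip when the two x axes agree
- panel: fixed bare aluminium patch box 80 x 266 x 45 with four upright brass coaxial sockets (barrels 23 diameter, 11 tall) on its top, in a row along its y axis at y = -97.5, -32.5, 32.5, 97.5; origin centre of underside
- arrester: fixed white lightning arrester block 80 x 140 x 45 with two upright brass sockets like those of the patch box at y = -32.5, 32.5; origin centre of underside
- tray: loose blue plastic cap tray 128 (x) x 190 (y) x 14, 0.6 kg: six square 46 x 46 grey-floored compartments centred at x = -31, 31 and y = -62, 0, 62; floor 6 mm above its underside, dividers 16 wide and 8 high above the floor (outer rim 10 wide); origin centre of underside
- cap0: loose red plastic dust cap, upright cylinder 36 diameter, 30 tall, 22 g, closed top with a white disc, open below (cavity 29 diameter, 14 deep); origin centre of its lower rim. At the start it sits loosely over the patch box socket at its y = -97.5, its rim on the box top 45 above the table; lift it straight up at least 12. May be absent
- cap1: loose red plastic dust cap, upright cylinder 36 diameter, 30 tall, 22 g, closed top with a white disc, open below (cavity 29 diameter, 14 deep); origin centre of its lower rim. At the start it sits loosely over the patch box socket at its y = -32.5, its rim on the box top 45 above the table; lift it straight up at least 12. May be absent
- cap2: loose red plastic dust cap, upright cylinder 36 diameter, 30 tall, 22 g, closed top with a white disc, open below (cavity 29 diameter, 14 deep); origin centre of its lower rim. At the start it sits loosely over the patch box socket at its y = 32.5, its rim on the box top 45 above the table; lift it straight up at least 12. May be absent
- cap3: loose red plastic dust cap, upright cylinder 36 diameter, 30 tall, 22 g, closed top with a white disc, open below (cavity 29 diameter, 14 deep); origin centre of its lower rim. At the start it sits loosely over the patch box socket at its y = 97.5, its rim on the box top 45 above the table; lift it straight up at least 12. May be absent
- cap4: loose red plastic dust cap, upright cylinder 36 diameter, 30 tall, 22 g, closed top with a white disc, open below (cavity 29 diameter, 14 deep); origin centre of its lower rim. At the start it sits loosely over the arrester socket at its y = -32.5, its rim on the box top 45 above the table; lift it straight up at least 12. May be absent
- cap5: loose red plastic dust cap, upright cylinder 36 diameter, 30 tall, 22 g, closed top with a white disc, open below (cavity 29 diameter, 14 deep); origin centre of its lower rim. At the start it sits loosely over the arrester socket at its y = 32.5, its rim on the box top 45 above the table; lift it straight up at least 12. May be absent
- antenna: bystander: black rubber-duck antenna lying along its x, 185 long, 17 thick, not to be disturbed
- adapter: bystander: silver coaxial adapter lying along its x, 34 long, 25 wide, 19 high, not to be disturbed
- board: bystander: green circuit board 90 x 60, 14 high with parts, not to be disturbed
- fuse_holder: bystander: yellow fuse holder 50 x 16 x 18, not to be disturbed
Things that resemble listed ones, but are neither listed nor needed, are in the scene too. Several things have the shape of the switchbox; the one meant has the colours described above.

How it is judged:
By the outcome, as a careful person would: the job done as asked, in the order asked, and still so for the second after the job is handed in, with the robot touching nothing.
Of cap0, cap1, cap2, cap3, cap4, cap5 only 4 to 6 are there at a start; the rules pass over those that are not, and their reading is None.
At some moment in a run one of tray may be knocked a few centimetres aside while the robot is not near it.
It also fails if it takes over 210 s, if anything falls off the work surface, if the arm or the gripper's body presses on something with over 40 N, if the wrist force passes 120 N, or if a joint passes its speed limit or range.

## Working session

There is one attempt and no reset: what is moved stays moved. The work goes in short steps, Python scripts to look and compute and a tool call to move; the robot and the scene stay as the last step left them, time stands still between calls to the robot, and variables do not carry over. Pictures are saved under pics/ and viewed, and the job is handed in when it is done.

Besides the shell and the picture viewer there is one more tool, called after "Request:" by a JSON object that holds its "api" and its "payload". step_arm: Moves the arm, as the interface text tells. Scaled input: -1 to 1 covers 0.75 m each way for a shift and 180 degrees each way for a turn. Its arguments: {"type":"object","properties":{"steps":{"type":"array","items":{"type":"array","items":{"type":"number"}}}},"required":["steps"]}

```bash
mkdir -p pics; python3 - <<'E'
from bench import observe, imaging, job, manip
import cv2
print(observe(), manip.tip_reach)
for n in ("side","top","wrist"):
    p=imaging.camera(n); cv2.imwrite(f"pics/{n}0.png",p["image"]); print(n,p["shot"],p["mtx"].tolist(),p["R"].tolist(),p["t"].tolist())
E
```

```text
{'time_s': 0.0, 'q': array([ 1.17740898e+00,  3.00514719e-01,  1.52156000e+00,  2.47915073e-05,
        1.32067669e+00, -6.65873552e-02]), 'qd': array([-0.00047723, -0.00053713,  0.00058689,  0.00187899,  0.00176604,
        0.00124907]), 'tau': array([ 2.74908211e-05, -5.31808627e+01, -3.52736020e+01,  7.08492519e-02,
        2.44693703e-02, -7.76912998e-05]), 'eef_pos': array([0.17649768, 0.52076762, 0.30207125]), 'ee_rot': array([ 1.62676857e-01,  9.86679231e-01, -5.61388617e-04, -1.43770919e-04]), 'contact_force': array([0.40691106, 0.16896999, 0.30352017]), 'moment': array([ 0.01970922,  0.00775583, -0.05697353]), 'opening': 0.9993972959303653} 0.0972
side 1 [[401.2854803804778, 0.0, 264.27045061206474], [0.0, 401.2854803804778, 218.86018042766364], [0.0, 0.0, 1.0]] [[0.9305833263620577, -0.3660564756752725, 0.0041628491597473834], [-0.25032726498886426, -0.6445932852513855, -0.7223820021373878], [0.2671159544095469, 0.6711945718083727, -0.6914816799271345]] [-0.42455651945235134, 0.15554805408398953, 0.8975676697233793]
top 2 [[465.6605070733531, 0.0, 281.09765653545867], [0.0, 465.6605070733531, 208.3414378163597], [0.0, 0.0, 1.0]] [[-0.009513323781543308, -0.9997742057925934, -0.019000897410811388], [-0.9861423443984653, 0.012527595521644275, -0.16542773629215032], [0.16562841922486213, 0.017163821900577324, -0.9860388582418232]] [0.013970119690784207, 0.4444273478379131, 1.4003030193768624]
wrist 3 [[319.94332047578337, 0.0, 273.6317163552819], [0.0, 319.94332047578337, 209.29252041901242], [0.0, 0.0, 1.0]] [[0.32141190659996977, 0.9469389199783871, -0.0010335017855409674], [0.9205653612066848, -0.3122039763872419, 0.23470852748548077], [0.22193197615976923, -0.07638952125889399, -0.9720652442092859]] [-0.5490504902163019, -0.023829704497006755, 0.39024905573470964]
```

View pics/top0.png

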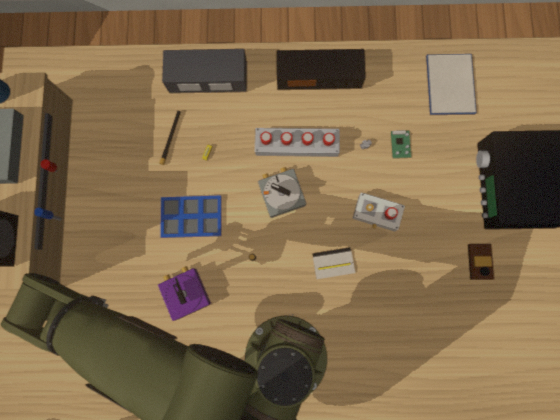

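View pics/side0.png

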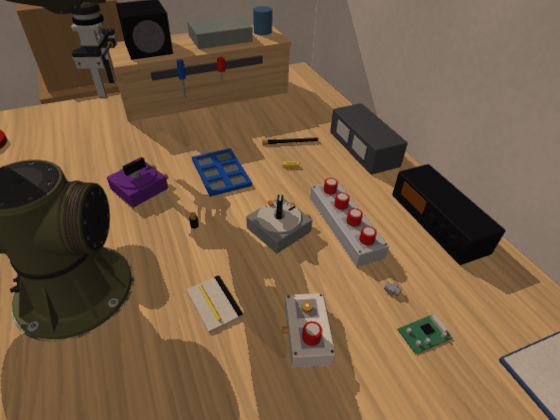

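View pics/wrist0.png

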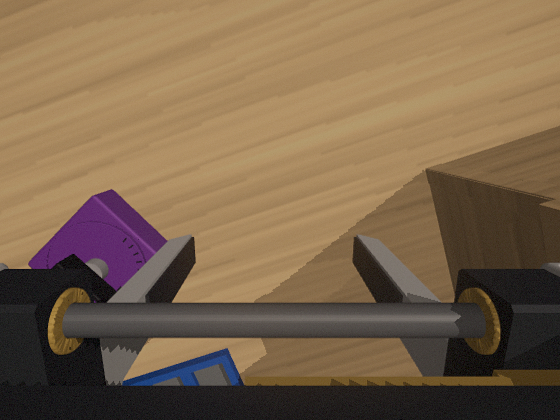

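The top view shows the grey selector at (282,190) and a purple look-alike at (183,293). The patch box with 4 caps is at (297,140). The arrester at (378,211) has one cap at (391,212) and a bare socket at (370,207). The tray is at (191,216). I'll crop closer and measure.

```bash
cat > h.py <<'E'
from bench import observe, imaging, job, manip
import cv2, numpy as np
from scipy.spatial.transform import Rotation as Rn
def bp(p,uv,z):
    K,R,t=p["mtx"],np.array(p["R"]),np.array(p["t"])
    d=R.T@np.linalg.solve(K,np.array([uv[0],uv[1],1.0])); c=-R.T@t
    return c+d*(z-c[2])/d[2]
def pj(p,X):
    x=np.array(p["R"])@np.array(X)+p["t"]; x=p["mtx"]@x; return x[:2]/x[2]
E
python3 - <<'E'
from h import *
for n in ("top","side"):
    p=imaging.camera(n)
    im=p["image"]
    for q in ("switchbox","selector","panel","arrester","tray","cap0","clip"):
        for r in imaging.regions_of(p,q)[:7]:
            m=r["region"].astype(np.uint8); M=cv2.moments(m)
            c=(M["m10"]/M["m00"],M["m01"]/M["m00"])
            rect=cv2.minAreaRect(cv2.findNonZero(m))
            print(n,q,round(r["conf"],2),np.round(r["bbox"],1),np.round(c,1),"rect",np.round(rect[0],1),np.round(rect[1],1),round(rect[2],1))
    if n=="top":
        cv2.imwrite("pics/t_sel.png",cv2.resize(im[150:235,235:330],None,fx=8,fy=8,interpolation=cv2.INTER_CUBIC)[:600,:760])
    else:
        cv2.imwrite("pics/s_sel.png",cv2.resize(im[180:255,235:325],None,fx=8,fy=8,interpolation=cv2.INTER_CUBIC))
E
```

```text
top switchbox 0.95 [284.9 191.9  48.7  48.7] [282.2 192.6] rect [281.6 191.3] [43.7 38.3] 70.7
top switchbox 0.73 [186.8 295.7  51.4  56. ] [183.6 293.6] rect [183.2 292.3] [45.5 43.2] 66.0
top selector 0.48 [179.9 292.5  14.4  19.6] [180.1 292. ] rect [180.7 291.9] [21.   8.5] 63.4
top panel 0.94 [297.1 142.9  82.8  25.2] [297.1 143.1] rect [297.1 142. ] [84.3 27.7] 1.2
top panel 0.31 [281.  188.9  19.3  14.3] [280.8 189.6] rect [280.3 189.9] [21.   8.4] 29.7
top arrester 0.77 [378.2 212.6  52.3  35.6] [377.5 211.8] rect [378.4 212.6] [47.6 30.8] 16.4
top tray 0.59 [190.9 215.4  60.9  42. ] [190.6 216.1] rect [190.5 216. ] [40. 61.] 90.0
top cap0 0.54 [391.6 212.6  15.9   9.6] [391. 213.] rect [391. 213.] [11.3 12.7] 45.0
top cap0 0.52 [265.7 138.8  11.2  14.7] [266.  138.1] rect [266. 138.] [12. 10.] 90.0
top cap0 0.46 [331.1 139.9  12.6   8.9] [328.6 138.8] rect [328.5 139. ] [12. 11.] 90.0
side switchbox 0.95 [279.4 223.2  66.5  58.7] [279.2 223.5] rect [279.5 222.7] [48.5 59.5] 56.8
side switchbox 0.68 [137.9 183.8  63.3  48.7] [137.5 181.5] rect [138.  180.5] [41.6 54.8] 59.4
s
[... 204 characters left out ...]
8.1 228.4  79.1  83.9] [347.5 228.1] rect [346.8 222.4] [100.3  37.4] 52.0
side panel 0.38 [278.4 222.6  64.7  60. ] [279.1 223.6] rect [279.6 222.7] [48.6 59.5] 57.4
side tray 0.62 [221.9 172.   62.   50. ] [220.9 171.3] rect [221.6 170.3] [44.8 49.9] 72.9
side cap0 0.73 [328.1 186.8  13.9  16.3] [330.1 185.4] rect [330.  185.5] [15. 14.] 90.0
side cap0 0.68 [313.4 333.4  17.5  27.2] [311.7 333.1] rect [311.5 333. ] [24. 19.] 90.0
side cap0 0.54 [354.8 217.1  17.2  16.3] [354.2 216.9] rect [354.5 217. ] [16. 15.] 90.0
side cap0 0.49 [369.2 236.1  15.   19.2] [368.  235.1] rect [368. 235.] [16. 16.] 90.0
side cap0 0.46 [343.1 202.2  10.5  19.3] [341.9 200.3] rect [342.  200.5] [17. 14.] 90.0
```

View pics/t_sel.png

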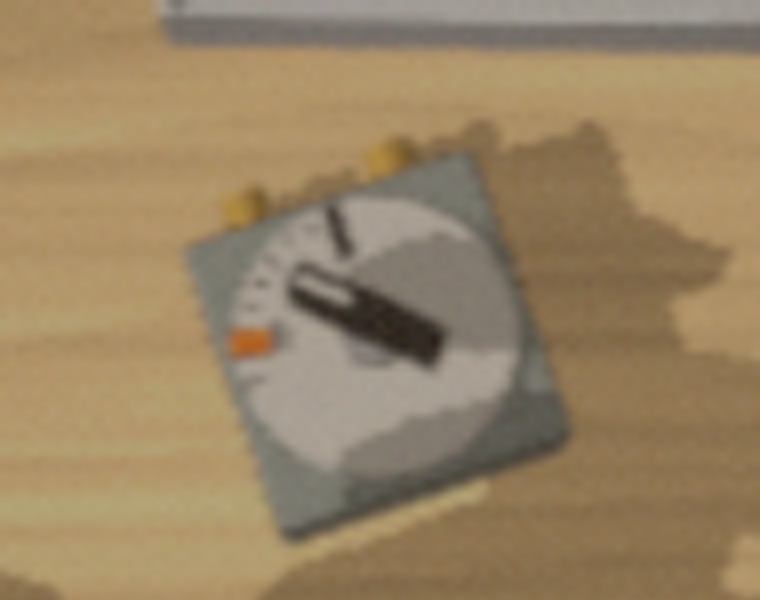

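View pics/s_sel.png

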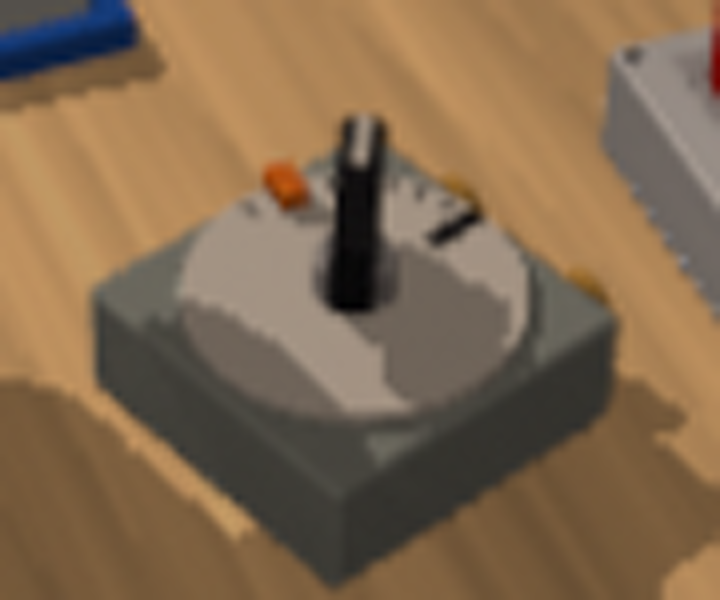

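```bash
python3 - <<'E'
from h import *
p=imaging.camera("top"); s=imaging.camera("side")
f=lambda x,y:((x+.5)/8-.5+235,(y+.5)/8-.5+150)
c=bp(p,f(375,335),.05); print("dial",c)
a=bp(p,f(332,208),.05);b=bp(p,f(347,252),.05);k=bp(p,f(250,342),.056)
ang=lambda v:np.degrees(np.arctan2(v[1],v[0]))
print("mark",a,b,ang(a-b),ang(a-c),"clip",k,ang(k-c),np.linalg.norm((k-c)[:2]))
h1=bp(p,f(305,273),.092);h2=bp(p,f(435,350),.092);print("handle",h1,h2,ang(h1-h2),np.linalg.norm(h1-h2))
h=cv2.cvtColor(p["image"],cv2.COLOR_BGR2HSV)
for nm,q in(("top",p),("side",s)):
    im=q["image"].astype(int)
    red=((im[...,2]>110)&(im[...,1]<70)&(im[...,0]<70)).astype(np.uint8)
    red=cv2.morphologyEx(red,cv2.MORPH_CLOSE,np.ones((5,5)))
    n,l,st,ce=cv2.connectedComponentsWithStats(red)
    for i in range(1,n):
        if st[i,4]>40: print(nm,ce[i],st[i],bp(q,ce[i],.07 if nm=="top" else .06))
im=p["image"]
cv2.imwrite("pics/t_panel.png",cv2.resize(im[120:165,245:350],None,fx=7,fy=7,interpolation=cv2.INTER_CUBIC))
cv2.imwrite("pics/t_arr.png",cv2.resize(im[185:235,345:410],None,fx=10,fy=10,interpolation=cv2.INTER_CUBIC))
cv2.imwrite("pics/t_tray.png",cv2.resize(im[190:242,155:227],None,fx=10,fy=10,interpolation=cv2.INTER_CUBIC))
E
```

```text
dial [0.49513253 0.00726544 0.05      ]
mark [0.54549712 0.02342545 0.05      ] [0.52797898 0.01776521 0.05      ] 17.906047539462975 17.78938712555747 clip [0.49180579 0.05509662 0.056     ] 93.97861832498955 0.04794672815074635
handle [0.51053198 0.03256189 0.092     ] [ 0.48049542 -0.01573611  0.092     ] 58.122493777422214 0.056876105026245335
top [ 44.6875     163.58333333] [ 41 160   8   8  48] [0.58881768 0.73903212 0.07      ]
side [329.20833333 183.97916667] [324 179  14  10  48] [0.66646168 0.06014317 0.06      ]
side [339.98507463 198.41791045] [334 192  16  14  67] [ 0.66426771 -0.00234254  0.06      ]
side [352.23529412 214.73529412] [346 208  17  16  68] [ 0.6621522  -0.06732341  0.06      ]
side [365.80952381 233.13095238] [359 226  17  16  84] [ 0.65945662 -0.13401446  0.06      ]
side [315.72580645 328.64516129] [304 322  18  16  62] [ 0.43572304 -0.31745033  0.06      ]
```

View pics/t_panel.png

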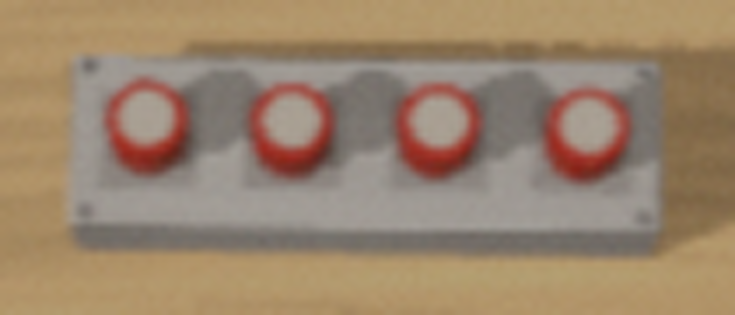

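View pics/t_arr.png

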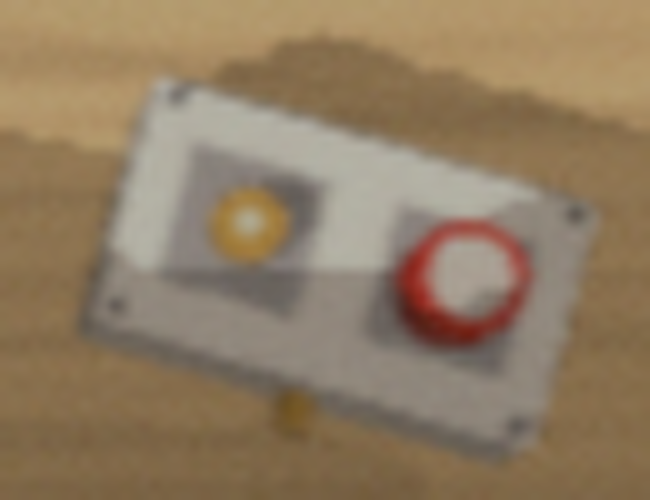

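View pics/t_tray.png

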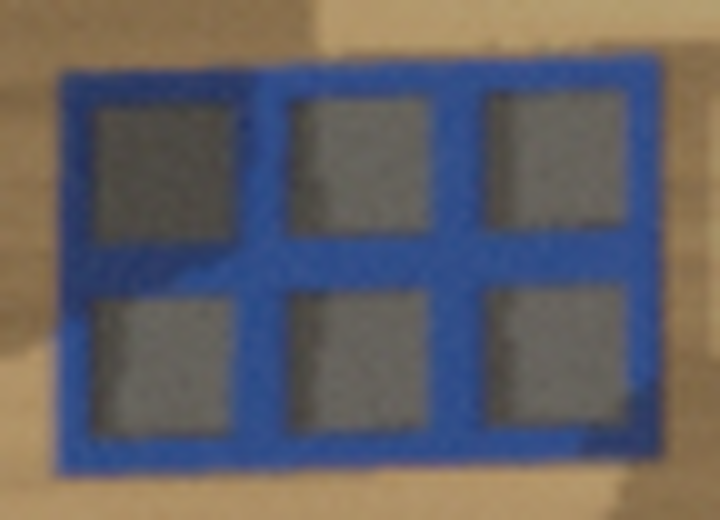

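```bash
cat >> h.py <<'E'
def rigid2(M,W):
    M=np.array(M,float);W=np.array(W)[:,:2]; mc,wc=M.mean(0),W.mean(0)
    a=M-mc;b=W-wc; th=np.arctan2((a[:,0]*b[:,1]-a[:,1]*b[:,0]).sum(),(a*b).sum())
    c,s=np.cos(th),np.sin(th);R=np.array([[c,-s],[s,c]])
    return wc-R@mc,th,R,np.abs(b-(a@R.T)).max()
E
python3 - <<'E'
from h import *
p=imaging.camera("top")
def F(k,ox,oy):return lambda q:((q[0]+.5)/k-.5+ox,(q[1]+.5)/k-.5+oy)
f=F(7,245,120); W=[bp(p,f(q),.075) for q in((147,117),(293,121),(440,121),(588,127))]
print(np.round(W,4)); o,th,R,e=rigid2([(0,97.5e-3),(0,.0325),(0,-.0325),(0,-.0975)],W); print("panel",o,np.degrees(th),e)
W=[bp(p,f(q),.045) for q in((75,58),(660,62),(658,232),(70,228))]
o,th,R,e=rigid2([(.04,.133),(.04,-.133),(-.04,-.133),(-.04,.133)],W); print("panel",o,np.degrees(th),e)
for y in(.0975,.0325,-.0325,-.0975): print(o+R@[0,y])
f=F(10,345,185); c=bp(p,f((470,275)),.075);s=bp(p,f((249,223)),.056)
print("cap,sock",c,s,np.linalg.norm((c-s)[:2]),np.degrees(np.arctan2(*(s-c)[[1,0]]))-90)
W=[bp(p,f(q),.045) for q in((155,78),(600,205),(540,440),(88,318))]
o,th,R,e=rigid2([(.04,.07),(.04,-.07),(-.04,-.07),(-.04,.07)],W); print("arr",o,np.degrees(th),e,o+R@[0,-.0325])
f=F(10,155,190)
W=[bp(p,f(q),.014) for q in((62,72),(660,58),(660,460),(58,475))]
o,th,R,e=rigid2([(.064,.095),(.064,-.095),(-.064,-.095),(-.064,.095)],W); print("tray",o,np.degrees(th),e)
E
```

```text
[[ 0.6643  0.0542  0.075 ]
 [ 0.6615 -0.0102  0.075 ]
 [ 0.6604 -0.0749  0.075 ]
 [ 0.6567 -0.1398  0.075 ]]
panel [ 0.66072047 -0.04267244] -2.121140387503697 0.0009220908196099933
panel [ 0.65980076 -0.04237772] -1.3599395531530134 0.001988437059640802
[0.66211475 0.05509482]
[ 0.66057209 -0.00988687]
[ 0.65902943 -0.07486857]
[ 0.65748678 -0.13985026]
cap,sock [ 0.42277499 -0.32145368  0.075     ] [ 0.4425724  -0.25963585  0.056     ] 0.06491056425420658 -17.757871119093153
arr [ 0.43272817 -0.29037017] -16.74562598987863 0.0023086843286080558 [ 0.42336417 -0.32149196]
tray [0.42757713 0.29415002] 0.7912423627300272 0.0011013042605233364
```

```bash
cat >> h.py <<'E'
def plan(xyz=None,jaw=None,nmax=.05,tmax=.036):
    s=observe(); R=Rn.from_quat(s["ee_rot"]); m=R.as_matrix(); P=s["eef_pos"]
    ja=np.degrees(np.arctan2(m[1,1],m[0,1]))
    print("t %.2f pos %s jaw %.2f tilt %.2fdeg open %.3f F %s q6 %.2f"%(s["time_s"],np.round(P,4),ja,np.degrees(np.arccos(-m[2,2])),s["opening"],np.round(s["contact_force"],1),s["q"][5]))
    if xyz is not None:
        d=m.T@(np.array(xyz)-P)/.75; n=int(np.ceil(np.linalg.norm(d)/nmax)) or 1
        print(" shift: %d rows of %s (total %s)"%(n,np.round(d/n,4),np.round(d,4)))
    if jaw is not None:
        # desired tool: y at angle jaw, z down
        a=np.radians(jaw); y=np.array([np.cos(a),np.sin(a),0]); z=np.array([0,0,-1.]); x=np.cross(y,z)
        T=np.stack([x,y,z],1); v=Rn.from_matrix(m.T@T).as_rotvec()/np.pi; n=int(np.ceil(np.linalg.norm(v)/tmax)) or 1
        print(" turn: %d rows of %s (total %s)"%(n,np.round(v/n,4),np.round(v,4)))
E
python3 -c "
from h import *
plan((.495,.007,.3),-31.9)
p=imaging.camera('top');print(bp(p,(320,90),0))"
```

```text
t 1.10 pos [0.1765 0.5209 0.3027] jaw 71.28 tilt 0.00deg open 1.003 F [-0.1  0.  -0.4] q6 -0.07
 shift: 17 rows of [-0.0366 -0.0302  0.0002] (total [-0.6221 -0.5126  0.0036])
 turn: 16 rows of [-0.      0.      0.0358] (total [-0.      0.      0.5732])
[ 0.84553242 -0.12260971  0.        ]
```

Request:
{"api": "step_arm", "payload": {"steps": [[0,0,0,-0.0366,-0.0302,0,-1],[0,0,0,-0.0366,-0.0302,0,-1],[0,0,0,-0.0366,-0.0302,0,-1],[0,0,0,-0.0366,-0.0302,0,-1],[0,0,0,-0.0366,-0.0302,0,-1]]}}

```text
time_s: 1.57
eef_pos: [0.2706, 0.3681, 0.3027]
ee_rot: [0.162, 0.987, 0.0, 0.0]
contact_force: [0.9, -0.4, 0.3]
opening: 1.003
```

Request:
{"api": "step_arm", "payload": {"steps": [[0,0,0,-0.0366,-0.0302,0,-1],[0,0,0,-0.0366,-0.0302,0,-1],[0,0,0,-0.0366,-0.0302,0,-1],[0,0,0,-0.0366,-0.0302,0,-1],[0,0,0,-0.0366,-0.0302,0,-1]]}}

```text
time_s: 1.98
eef_pos: [0.3643, 0.2166, 0.3029]
ee_rot: [0.163, 0.987, 0.0, 0.0]
contact_force: [0.4, 1.2, -1.0]
opening: 0.998
```

Request:
{"api": "step_arm", "payload": {"steps": [[0,0,0,-0.0366,-0.0302,0,-1],[0,0,0,-0.0366,-0.0302,0,-1],[0,0,0,-0.0366,-0.0302,0,-1],[0,0,0,-0.0366,-0.0302,0,-1],[0,0,0,-0.0366,-0.0302,0,-1]]}}

```text
time_s: 2.4
eef_pos: [0.4581, 0.0652, 0.3029]
ee_rot: [0.163, 0.987, 0.0, 0.0]
contact_force: [0.5, 0.9, -0.5]
opening: 1.0
```

Request:
{"api": "step_arm", "payload": {"steps": [[0,0,0.0358,-0.0366,-0.0302,0,-1],[0,0,0.0358,0,0,0,-1],[0,0,0.0358,0,0,0,-1],[0,0,0.0358,0,0,0,-1],[0,0,0.0358,0,0,0,-1]]}}

```text
time_s: 2.82
eef_pos: [0.4762, 0.0364, 0.3026]
ee_rot: [0.433, 0.901, 0.0, -0.0]
contact_force: [-0.6, -0.4, -0.3]
opening: 0.998
```

Request:
{"api": "step_arm", "payload": {"steps": [[0,0,0.0358,0,0,0,-1],[0,0,0.0358,0,0,0,-1],[0,0,0.0358,0,0,0,-1],[0,0,0.0358,0,0,0,-1],[0,0,0.0358,0,0,0,-1]]}}

```text
time_s: 3.23
eef_pos: [0.4762, 0.0367, 0.3027]
ee_rot: [0.666, 0.746, 0.0, 0.0]
contact_force: [0.4, -0.0, -0.5]
opening: 1.0
```

Request:
{"api": "step_arm", "payload": {"steps": [[0,0,0.0358,0,0,0,-1],[0,0,0.0358,0,0,0,-1],[0,0,0.0358,0,0,0,-1],[0,0,0.0358,0,0,0,-1],[0,0,0.0358,0,0,0,-1]]}}

```text
time_s: 3.65
eef_pos: [0.4762, 0.0367, 0.3027]
ee_rot: [0.847, 0.532, 0.0, 0.0]
contact_force: [-0.2, 0.0, 0.3]
opening: 0.999
```

Request:
{"api": "step_arm", "payload": {"steps": [[0,0,0.0358,0,0,0,-1],[0,0,0,0,0,0,-1]]}}

```text
time_s: 3.82
eef_pos: [0.4762, 0.0367, 0.3027]
ee_rot: [0.875, 0.484, 0.0, 0.0]
contact_force: [0.0, -0.4, -1.1]
opening: 0.999
```

```bash
python3 -c "
from h import *
plan((.495,.007,.2),-31.9)
p=imaging.camera('wrist');cv2.imwrite('pics/w1.png',p['image'])
for X in ((.495,.007,.092),(.495,.007,.05)): print(pj(p,X))"
```

```text
t 3.82 pos [0.4762 0.0367 0.3027] jaw -32.14 tilt 0.01deg open 0.999 F [ 0.  -0.4 -1.1] q6 0.56
 shift: 3 rows of [-0.0067  0.0141  0.0457] (total [-0.0202  0.0423  0.137 ])
 turn: 1 rows of [ 0.     -0.     -0.0013] (total [ 0.     -0.     -0.0013])
[307.38836212 221.07797032]
[303.38478234 210.54081082]
```

View pics/w1.png

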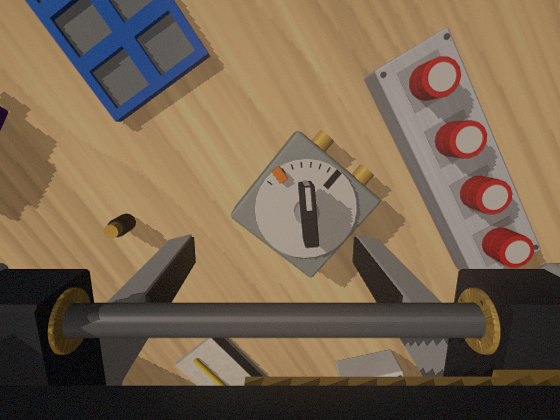

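```bash
python3 -c "
from h import *
im=cv2.imread('pics/w1.png')
cv2.imwrite('pics/w1c.png',cv2.resize(im[125:275,225:390],None,fx=4,fy=4,interpolation=cv2.INTER_CUBIC))"
```

```text
(no output)
```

View pics/w1c.png

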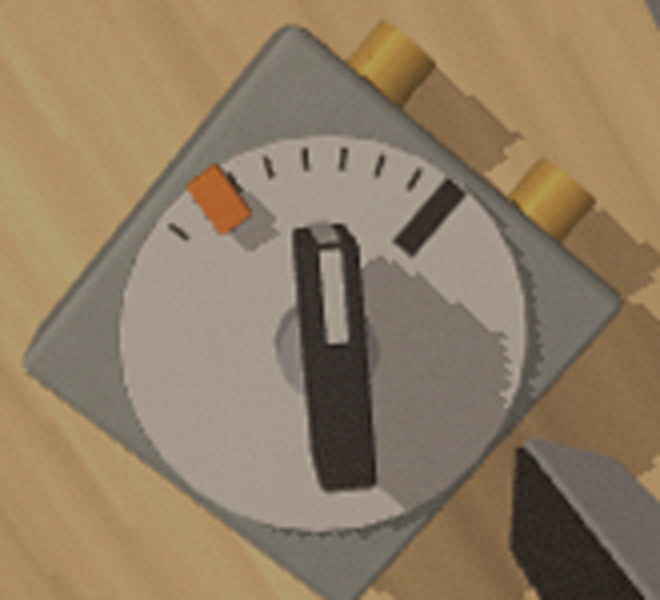

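```bash
python3 - <<'E'
from h import *
p=imaging.camera('wrist')
f=lambda q:((q[0]+.5)/4-.5+225,(q[1]+.5)/4-.5+125)
B=lambda q,z:bp(p,f(q),z)
ang=lambda v:round(np.degrees(np.arctan2(v[1],v[0])),2)
c=B((322.5,334),.05);print("dial",c)
W=[B(q,.045) for q in((290,25),(620,297),(350,600),(25,365))]
for rot in range(1):
    o,th,R,e=rigid2([(.06,.06),(.06,-.06),(-.06,-.06),(-.06,.06)],W);print("box",o,np.degrees(th),e)
a=B((460,187),.05);b=B((405,250),.05);print("mark",ang(a-b),ang(a-c))
k=B((219,199),.058);print("clip",k,ang(k-c),np.linalg.norm((k-c)[:2]), ang(B((202,176),.058)-B((236,223),.058)))
s1=B((330,248),.092);s2=B((337,345),.092);print("stripe",s1,s2,ang(s1-s2))
h1=B((335,240),.092);h2=B((353,487),.092);print("bar",h1,h2,ang(h1-h2),np.linalg.norm(h1-h2))
E
```

```text
dial [0.49826286 0.00839388 0.05      ]
box [0.49837113 0.00837555] 20.157175390669867 0.0038067161955350204
mark 18.74 16.68
clip [0.49403145 0.05502745 0.058     ] 95.18 0.04682514219789809 94.22
stripe [0.51172006 0.03586185 0.092     ] [0.50143586 0.01502793 0.092     ] 63.73
bar [0.51364802 0.03686824 0.092     ] [ 0.48686729 -0.01761914  0.092     ] 63.83 0.0607131151215622
```

```bash
python3 -c "
from h import *
plan((.497,.0075,.165),-28)"
```

```text
t 3.92 pos [0.4762 0.0367 0.3027] jaw -31.60 tilt 0.00deg open 0.999 F [-0.1 -0.1 -1.1] q6 0.55
 shift: 4 rows of [-0.0046  0.011   0.0459] (total [-0.0186  0.044   0.1836])
 turn: 1 rows of [ 0.   -0.   -0.02] (total [ 0.   -0.   -0.02])
```

Request:
{"api": "step_arm", "payload": {"steps": [[0,0,-0.02,-0.0186,0.044,0,-1],[0,0,0,0,0,0.0459,-1],[0,0,0,0,0,0.0459,-1],[0,0,0,0,0,0.0459,-1],[0,0,0,0,0,0.0459,-1]]}}

```text
time_s: 4.33
eef_pos: [0.4967, 0.0073, 0.1636]
ee_rot: [0.857, 0.515, 0.0, 0.0]
contact_force: [1.4, 0.3, -0.5]
opening: 1.004
```

Request:
{"api": "step_arm", "payload": {"steps": [[0,0,0,0,0,0,-0.5]]}}

```text
time_s: 4.42
eef_pos: [0.4946, 0.0075, 0.1595]
ee_rot: [0.857, 0.515, -0.004, -0.003]
contact_force: [-1.0, -0.2, -1.1]
opening: 0.958
```

```bash
python3 -c "
from h import *
plan((.497,.0075,.165),-28)
p=imaging.camera('wrist');cv2.imwrite('pics/w2.png',p['image'])
p=imaging.camera('side');cv2.imwrite('pics/s2.png',cv2.resize(p['image'][120:270,190:370],None,fx=4,fy=4))"
```

```text
t 4.42 pos [0.4946 0.0075 0.1595] jaw -28.03 tilt 0.52deg open 0.958 F [-1.  -0.2 -1.1] q6 0.43
 shift: 1 rows of [ 0.0015  0.0028 -0.0073] (total [ 0.0015  0.0028 -0.0073])
 turn: 1 rows of [-0.0026  0.0012 -0.0002] (total [-0.0026  0.0012 -0.0002])
```

View pics/w2.png

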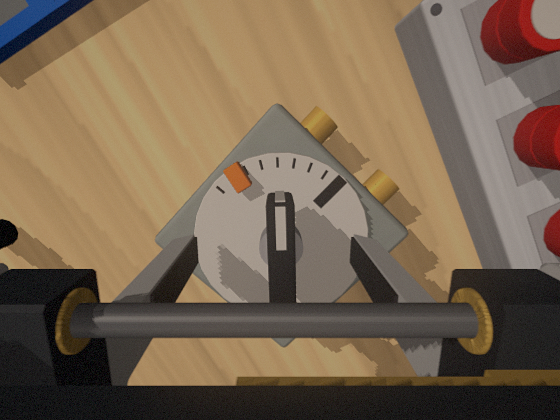

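View pics/s2.png

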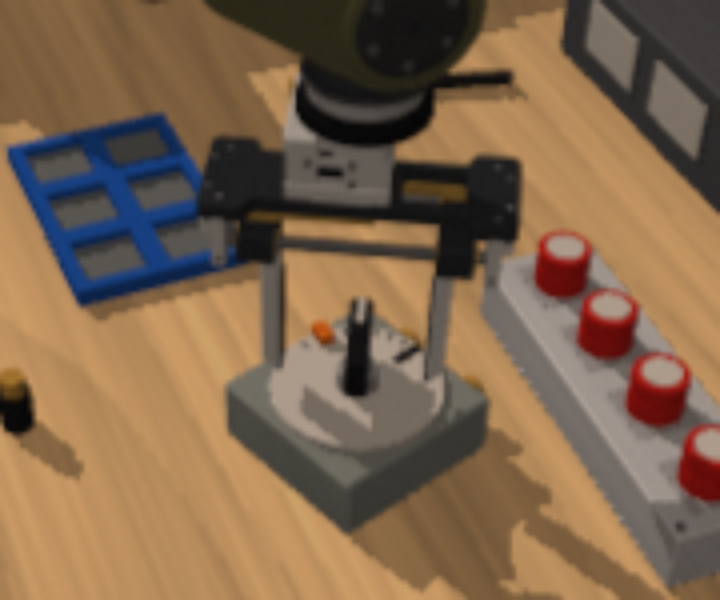

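The fingers straddle the handle, with the bar at column 281 between fingers at 195 and 352. Closing now.

Request:
{"api": "step_arm", "payload": {"steps": [[0,0,0,0,0,0,1],[0,0,0,0,0,0,1],[0,0,0,0,0,0,1],[0,0,0,0,0,0,1],[0,0,0,0,0,0,1]]}}

```text
time_s: 4.93
eef_pos: [0.4971, 0.0074, 0.1657]
ee_rot: [0.858, 0.513, 0.0, 0.0]
contact_force: [-0.6, -0.5, 0.5]
opening: 0.528
```

Request:
{"api": "step_arm", "payload": {"steps": [[0,0,0,0,0,0,1],[0,0,0,0,0,0,1],[0,0,0,0,0,0,1],[0,0,0,0,0,0,1],[0,0,0,0,0,0,1]]}}

```text
time_s: 5.35
eef_pos: [0.4969, 0.0074, 0.1649]
ee_rot: [0.858, 0.513, 0.0, 0.0]
contact_force: [10.7, -6.7, 0.1]
opening: 0.169
```

```bash
python3 -c "
from h import *
plan((.497,.0075,.165),-73.5)
p=imaging.camera('wrist');cv2.imwrite('pics/w3.png',p['image'])"
```

```text
t 5.35 pos [0.4969 0.0074 0.1649] jaw -28.23 tilt 0.01deg open 0.169 F [10.7 -6.7  0.1] q6 0.43
 shift: 1 rows of [ 0.0002 -0.     -0.0001] (total [ 0.0002 -0.     -0.0001])
 turn: 7 rows of [ 0.     -0.      0.0359] (total [ 1.000e-04 -0.000e+00  2.515e-01])
```

View pics/w3.png

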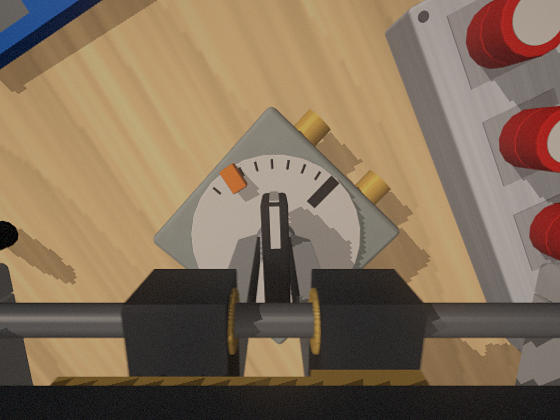

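Request:
{"api": "step_arm", "payload": {"steps": [[0,0,0,0,0.0013,0,1],[0,0,0,0,0,0,1],[0,0,0,0,0,0,1],[0,0,0,0,0,0,1]]}}

```text
time_s: 5.73
eef_pos: [0.4978, 0.0069, 0.165]
ee_rot: [0.858, 0.513, 0.0, 0.0]
contact_force: [2.2, -3.6, -0.2]
opening: 0.145
```

Request:
{"api": "step_arm", "payload": {"steps": [[0,0,0.03,0,0,0,1],[0,0,0.03,0,0,0,1],[0,0,0.03,0,0,0,1],[0,0,0.03,0,0,0,1],[0,0,0.03,0,0,0,1]]}}

```text
time_s: 6.15
eef_pos: [0.4978, 0.0069, 0.165]
ee_rot: [0.955, 0.297, 0.0, 0.0]
contact_force: [2.8, -2.3, 0.2]
opening: 0.148
```

Request:
{"api": "step_arm", "payload": {"steps": [[0,0,0.03,0,0,0,1],[0,0,0.03,0,0,0,1],[0,0,0,0,0,0,1]]}}

```text
time_s: 6.4
eef_pos: [0.4978, 0.0069, 0.165]
ee_rot: [0.979, 0.205, 0.0, 0.0]
contact_force: [2.0, -2.8, 0.2]
opening: 0.146
```

```bash
python3 -c "
from h import *
plan((.497,.0075,.165),-73.5);print(observe()['moment'])
p=imaging.camera('wrist');cv2.imwrite('pics/w4.png',p['image'])"
```

```text
t 6.40 pos [0.4978 0.0069 0.165 ] jaw -66.29 tilt 0.02deg open 0.146 F [ 2.  -2.8  0.2] q6 1.10
 shift: 1 rows of [-0.0006 -0.0012  0.    ] (total [-0.0006 -0.0012  0.    ])
 turn: 2 rows of [ 0.     -0.0001  0.02  ] (total [ 0.0001 -0.0001  0.0401])
[-0.4938804  -0.23326027 -0.04286489]
```

View pics/w4.png

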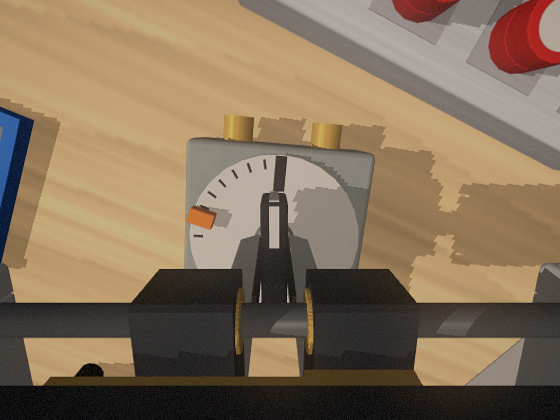

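The handle is following. It needs about 5–7° more to reach the mark at (280,172). I'll turn in small steps and watch the moment.

Request:
{"api": "step_arm", "payload": {"steps": [[0,0,0.014,0,0,0,1],[0,0,0.014,0,0,0,1],[0,0,0,0,0,0,1]]}}

```text
time_s: 6.7
eef_pos: [0.4978, 0.0069, 0.165]
ee_rot: [0.986, 0.165, 0.0, 0.0]
contact_force: [2.7, -3.1, 1.0]
opening: 0.146
```

```bash
python3 -c "
from h import *
plan(None,-75);print(observe()['moment'])"
```

```text
t 6.70 pos [0.4978 0.0069 0.165 ] jaw -71.00 tilt 0.03deg open 0.146 F [ 2.7 -3.1  1. ] q6 1.18
 turn: 1 rows of [ 0.0001 -0.0001  0.0222] (total [ 0.0001 -0.0001  0.0222])
[-0.4886051  -0.26176637 -0.05789629]
```

Request:
{"api": "step_arm", "payload": {"steps": [[0,0,0.01,0,0,0,1],[0,0,0,0,0,0,1]]}}

```text
time_s: 6.87
eef_pos: [0.4978, 0.0069, 0.165]
ee_rot: [0.989, 0.15, 0.0, 0.0]
contact_force: [1.3, -2.7, 1.1]
opening: 0.149
```

```bash
python3 -c "
from h import *
plan(None,-75);print(observe()['moment'])"
```

```text
t 6.87 pos [0.4978 0.0069 0.165 ] jaw -72.72 tilt 0.03deg open 0.149 F [ 1.3 -2.7  1.1] q6 1.21
 turn: 1 rows of [ 0.0001 -0.0001  0.0127] (total [ 0.0001 -0.0001  0.0127])
[-0.49163988 -0.38925189  0.33305378]
```

Request:
{"api": "step_arm", "payload": {"steps": [[0,0,0.005,0,0,0,1],[0,0,0,0,0,0,1]]}}

```text
time_s: 7.03
eef_pos: [0.4978, 0.0069, 0.165]
ee_rot: [0.99, 0.142, 0.0, 0.0]
contact_force: [2.9, -3.9, 0.6]
opening: 0.148
```

```bash
python3 -c "
from h import *
plan(None,-75);print(observe()['moment'])"
```

```text
t 7.03 pos [0.4978 0.0069 0.165 ] jaw -73.68 tilt 0.02deg open 0.148 F [ 2.9 -3.9  0.6] q6 1.23
 turn: 1 rows of [ 0.0001 -0.0001  0.0073] (total [ 0.0001 -0.0001  0.0073])
[-0.59689714 -0.38186119  0.47027739]
```

Request:
{"api": "step_arm", "payload": {"steps": [[0,0,0,0,0,0,-0.2],[0,0,0,0,0,0,-0.2],[0,0,0,0,0,0,-0.2],[0,0,0,0,0,0,-0.2],[0,0,0,0,0,0,-0.2]]}}

```text
time_s: 7.45
eef_pos: [0.4976, 0.007, 0.1648]
ee_rot: [0.99, 0.141, -0.0, -0.0]
contact_force: [-0.0, -0.2, 0.9]
opening: 0.469
```

Request:
{"api": "step_arm", "payload": {"steps": [[0,0,0,0,0,-0.04,-0.2],[0,0,0,0,0,-0.05,-0.2],[0,0,0,0,0,-0.05,-0.2],[0,0,0,0,0,-0.04,-0.2],[0,0,0,0,0,0,-0.2]]}}

```text
time_s: 7.87
eef_pos: [0.4988, 0.007, 0.3059]
ee_rot: [0.99, 0.141, 0.004, 0.001]
contact_force: [0.9, -0.5, 0.7]
opening: 0.6
```

```bash
python3 -c "
from h import *
plan((.661,.055,.25),-1.7)
p=imaging.camera('wrist');cv2.imwrite('pics/w5.png',p['image'])"
```

```text
t 7.87 pos [0.4988 0.007  0.3059] jaw -73.76 tilt 0.51deg open 0.600 F [ 0.9 -0.5  0.7] q6 1.23
 shift: 5 rows of [ 0.045  -0.0002  0.0153] (total [ 0.2249 -0.0012  0.0764])
 turn: 12 rows of [ 0.0002 -0.0001 -0.0334] (total [ 0.0025 -0.0017 -0.4003])
```

View pics/w5.png

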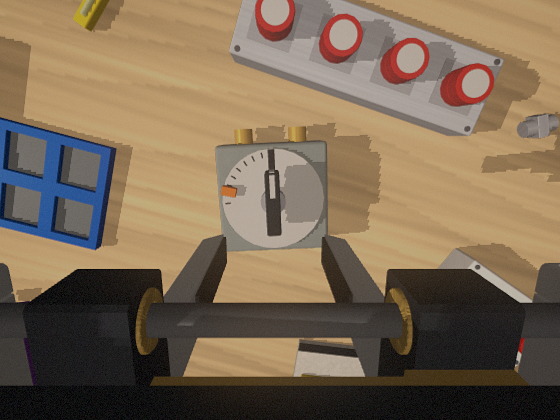

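Request:
{"api": "step_arm", "payload": {"steps": [[0,0,-0.0334,0,0,0,-0.2],[0,0,-0.0334,0,0,0,-0.2],[0,0,-0.0334,0,0,0,-0.2],[0,0,-0.0334,0,0,0,-0.2],[0,0,-0.0334,0,0,0,-0.2]]}}

```text
time_s: 8.33
eef_pos: [0.4974, 0.007, 0.2985]
ee_rot: [0.918, 0.396, -0.001, -0.001]
contact_force: [0.5, 1.5, -0.1]
opening: 0.602
```

Request:
{"api": "step_arm", "payload": {"steps": [[0,0,-0.0334,0,0,0,-0.2],[0,0,-0.0334,0,0,0,-0.2],[0,0,-0.0334,0,0,0,-0.2],[0,0,-0.0334,0,0,0,-0.2],[0,0,-0.0334,0,0,0,-0.2]]}}

```text
time_s: 8.75
eef_pos: [0.4974, 0.007, 0.2985]
ee_rot: [0.784, 0.62, -0.001, -0.001]
contact_force: [0.2, 0.4, 0.3]
opening: 0.603
```

Request:
{"api": "step_arm", "payload": {"steps": [[0,0,-0.0334,0,0,0,-0.2],[0,0,-0.0334,0,0,0,-0.2],[0,0,0,0.02,0.045,0,-0.2],[0,0,0,0.02,0.045,0,-0.2],[0,0,0,0,0,0,-0.2]]}}

```text
time_s: 9.17
eef_pos: [0.569, 0.0366, 0.2969]
ee_rot: [0.717, 0.697, -0.001, -0.001]
contact_force: [-1.4, 0.3, -0.8]
opening: 0.599
```

```bash
python3 -c "
from h import *
plan((.661,.055,.25),-1.7)
p=imaging.camera('wrist');cv2.imwrite('pics/w6.png',p['image'])
for X in [(.6621,.0551,.075),(.6606,-.0099,.075),(.659,-.0749,.075),(.657,-.1399,.075)]:print(pj(p,X))"
```

```text
t 9.17 pos [0.569  0.0366 0.2969] jaw -1.57 tilt 0.18deg open 0.599 F [-1.4  0.3 -0.8] q6 0.03
 shift: 3 rows of [0.0093 0.0407 0.0207] (total [0.0278 0.1221 0.0622])
 turn: 1 rows of [-0.001  -0.0001  0.0007] (total [-0.001  -0.0001  0.0007])
[371.6549753  181.96609058]
[367.31178792 246.16099948]
[363.2664122  304.54877132]
[359.2069204 357.8890899]
```

View pics/w6.png

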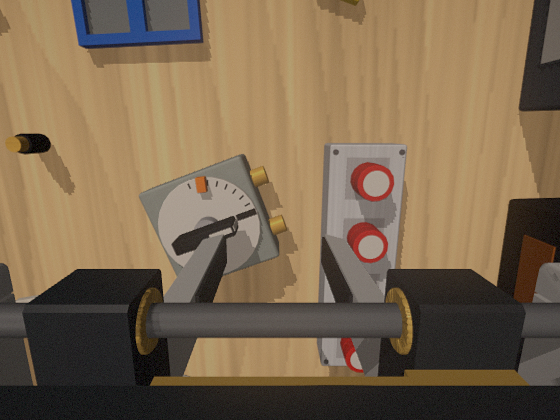

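```bash
python3 -c "
from h import *
p=imaging.camera('wrist')
for q in ((376.5,182),(370.5,247)):print(bp(p,q,.075))
im=p['image'];cv2.imwrite('pics/w6c.png',cv2.resize(im[135:285,310:420],None,fx=4,fy=4,interpolation=cv2.INTER_CUBIC))"
```

```text
[0.66474208 0.05414598 0.075     ]
[ 0.66186582 -0.01168922  0.075     ]
```

View pics/w6c.png

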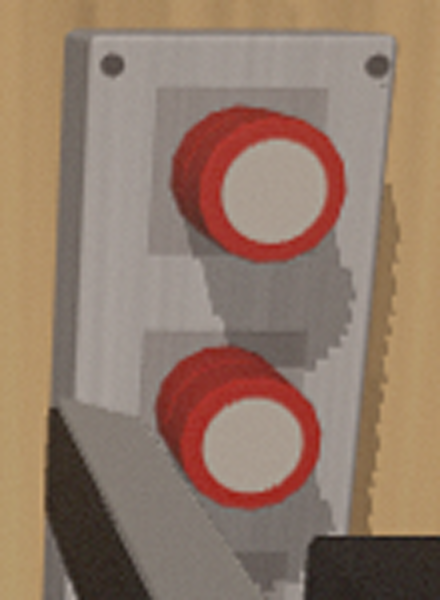

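```bash
python3 -c "
from h import *
plan((.6655,.0545,.154),-1.8)"
```

```text
t 9.27 pos [0.5661 0.0354 0.2976] jaw -1.58 tilt 0.21deg open 0.602 F [-0.6 -0.9 -0.8] q6 0.03
 shift: 5 rows of [0.0058 0.0265 0.0382] (total [0.0291 0.1324 0.191 ])
 turn: 1 rows of [-0.0012  0.      0.0012] (total [-0.0012  0.      0.0012])
```

Request:
{"api": "step_arm", "payload": {"steps": [[-0.0012,0,0.0012,0.0097,0.0441,0,-0.2],[0,0,0,0.0097,0.0441,0,-0.2],[0,0,0,0.0097,0.0441,0,-0.2],[0,0,0,0,0,0.05,-0.2],[0,0,0,0,0,0.05,-0.2]]}}

```text
time_s: 9.68
eef_pos: [0.6673, 0.0536, 0.2256]
ee_rot: [0.718, 0.696, 0.003, 0.003]
contact_force: [0.8, 0.4, -0.8]
opening: 0.6
```

Request:
{"api": "step_arm", "payload": {"steps": [[0,0,0,0,0,0.04,-0.2],[0,0,0,0,0,0,-0.2],[0,0,0,0,0,0,-0.2]]}}

```text
time_s: 9.93
eef_pos: [0.6655, 0.0534, 0.1947]
ee_rot: [0.718, 0.696, 0.0, 0.0]
contact_force: [0.8, 0.2, 1.0]
opening: 0.599
```

```bash
python3 -c "
from h import *
plan((.6655,.0545,.154),-1.8)
p=imaging.camera('wrist');cv2.imwrite('pics/w7.png',p['image'])"
```

```text
t 9.93 pos [0.6655 0.0534 0.1947] jaw -1.86 tilt 0.06deg open 0.599 F [0.8 0.2 1. ] q6 0.06
 shift: 2 rows of [ 0.0007 -0.0001  0.0271] (total [ 0.0015 -0.0001  0.0543])
 turn: 1 rows of [ 0.0003  0.0001 -0.0003] (total [ 0.0003  0.0001 -0.0003])
```

View pics/w7.png

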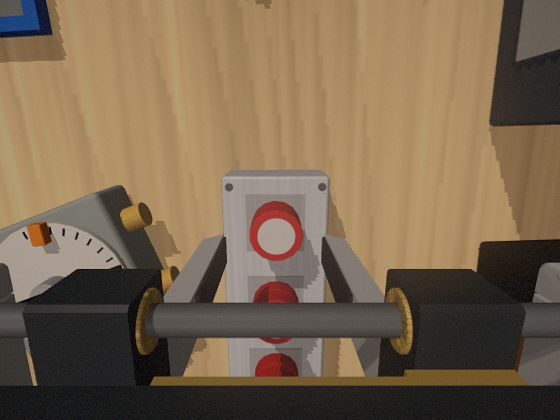

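The cap disc is at (276,235), centred between the fingertips (225 and 323). Descending and gripping.

Request:
{"api": "step_arm", "payload": {"steps": [[0,0,0,0.0007,0,0.0271,-0.2],[0,0,0,0.0007,0,0.0271,-0.2],[0,0,0,0,0,0,-0.2],[0,0,0,0,0,0,1],[0,0,0,0,0,0,1]]}}

```text
time_s: 10.4
eef_pos: [0.6672, 0.0548, 0.1574]
ee_rot: [0.718, 0.696, 0.003, 0.002]
contact_force: [0.5, -0.8, 0.8]
opening: 0.496
```

Request:
{"api": "step_arm", "payload": {"steps": [[0,0,0,0,0,0,1],[0,0,0,0,0,0,1],[0,0,0,0,0,0,1],[0,0,0,0,0,0,1],[0,0,0,0,0,0,1]]}}

```text
time_s: 10.82
eef_pos: [0.667, 0.0548, 0.1566]
ee_rot: [0.718, 0.696, 0.002, 0.002]
contact_force: [-1.8, -0.9, 6.6]
opening: 0.379
```

```bash
python3 -c "
from h import *
plan((.6655,.0545,.154),-1.8)"
```

```text
t 10.82 pos [0.667  0.0548 0.1566] jaw -1.84 tilt 0.37deg open 0.379 F [-1.8 -0.9  6.6] q6 0.06
 shift: 1 rows of [-0.0005 -0.0021  0.0034] (total [-0.0005 -0.0021  0.0034])
 turn: 1 rows of [ 0.0021 -0.     -0.0002] (total [ 0.0021 -0.     -0.0002])
```

Request:
{"api": "step_arm", "payload": {"steps": [[0,0,0,0,0,-0.03,1],[0,0,0,0,0,-0.04,1],[0,0,0,0,0,-0.04,1],[0,0,0,0,0,-0.04,1],[0,0,0,0,0,-0.03,1]]}}

```text
time_s: 11.23
eef_pos: [0.666, 0.0548, 0.2934]
ee_rot: [0.718, 0.696, 0.003, 0.002]
contact_force: [1.0, 0.2, 0.3]
opening: 0.378
```

```bash
python3 -c "
from h import *
plan((.459,.28,.28),0.8)"
```

```text
t 11.23 pos [0.666  0.0548 0.2934] jaw -1.84 tilt 0.41deg open 0.378 F [1.  0.2 0.3] q6 0.06
 shift: 9 rows of [ 0.0324 -0.0317  0.0018] (total [ 0.2912 -0.2857  0.0158])
 turn: 1 rows of [ 0.0023 -0.     -0.0147] (total [ 0.0023 -0.     -0.0147])
```

Request:
{"api": "step_arm", "payload": {"steps": [[0,0,0,0.0324,-0.0317,0,1],[0,0,0,0.0324,-0.0317,0,1],[0,0,0,0.0324,-0.0317,0,1],[0,0,0,0.0324,-0.0317,0,1],[0,0,0,0.0324,-0.0317,0,1]]}}

```text
time_s: 11.65
eef_pos: [0.5498, 0.181, 0.29]
ee_rot: [0.718, 0.696, 0.002, 0.002]
contact_force: [0.3, 1.2, 0.4]
opening: 0.377
```

Request:
{"api": "step_arm", "payload": {"steps": [[0,0,0,0.0324,-0.0317,0,1],[0,0,0,0.0324,-0.0317,0,1],[0,0,0,0.0324,-0.0317,0,1],[0,0,-0.0147,0.0324,-0.0317,0,1],[0,0,0,0,0,0,1]]}}

```text
time_s: 12.07
eef_pos: [0.456, 0.2835, 0.2898]
ee_rot: [0.7, 0.714, 0.002, 0.001]
contact_force: [1.6, -1.4, -0.4]
opening: 0.376
```

Request:
{"api": "step_arm", "payload": {"steps": [[0,0,0,0,0,0,1],[0,0,0,0,0,0,1]]}}

```text
time_s: 12.23
eef_pos: [0.4594, 0.2801, 0.2893]
ee_rot: [0.702, 0.712, 0.002, 0.002]
contact_force: [0.4, -0.2, 0.5]
opening: 0.376
```

```bash
python3 -c "
from h import *
plan((.459,.356,.20),0.8)
p=imaging.camera('wrist');cv2.imwrite('pics/w8.png',p['image'])
"
```

```text
t 12.23 pos [0.4594 0.2801 0.2893] jaw 0.79 tilt 0.27deg open 0.376 F [ 0.4 -0.2  0.5] q6 0.47
 shift: 4 rows of [0.0253 0.0001 0.0298] (total [0.1012 0.0003 0.1191])
 turn: 1 rows of [ 0.0015 -0.     -0.    ] (total [ 0.0015 -0.     -0.    ])
```

View pics/w8.png

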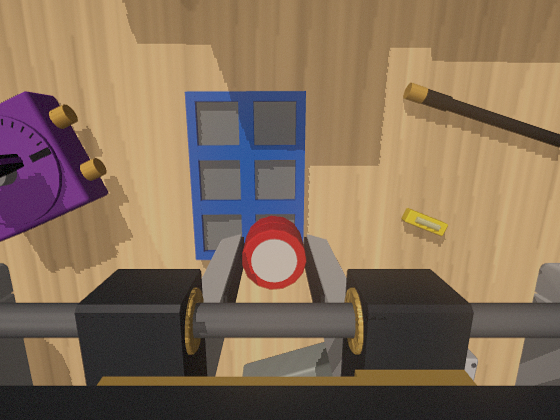

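```bash
python3 -c "
from h import *
im=cv2.imread('pics/w8.png');cv2.imwrite('pics/w8c.png',cv2.resize(im[80:230,175:325],None,fx=4,fy=4,interpolation=cv2.INTER_CUBIC))"
```

```text
(no output)
```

View pics/w8c.png

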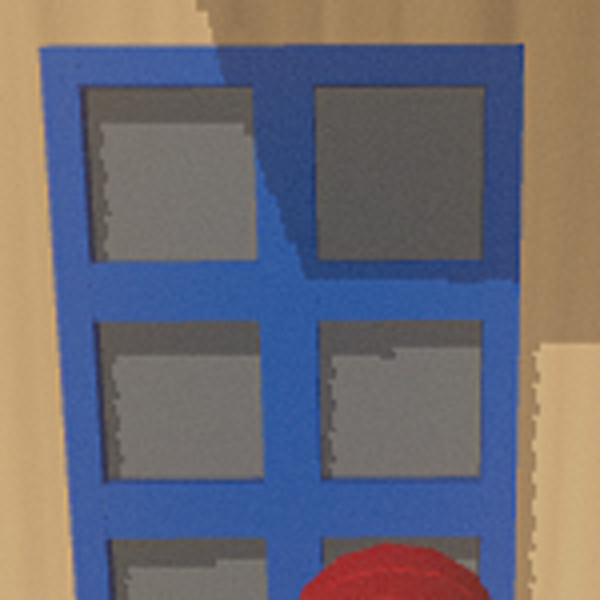

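```bash
cat >> h.py <<'E'
def trayfit(p,comp,scale,ox,oy,extra=()):
    M=[];W=[]
    for (cx,cy),px in comp.items():
        for (sx,sy),q in zip(((-1,1),(1,1),(1,-1),(-1,-1)),px):
            M.append((cx+sx*.023,cy+sy*.023));W.append(bp(p,((q[0]+.5)/scale-.5+ox,(q[1]+.5)/scale-.5+oy),.014))
    o,th,R,e=rigid2(M,W);print("tray",o,np.degrees(th),"err",e)
    for y in(.062,0,-.062):print([np.round(o+R@[x,y],4).tolist() for x in(-.031,.031)])
    return o,th
E
python3 -c "
from h import *
p=imaging.camera('wrist')
trayfit(p,{(-.031,.062):[(82,87),(252,86),(258,262),(90,262)],(.031,.062):[(315,87),(484,86),(483,260),(316,262)],(-.031,0):[(94,321),(261,321),(265,480),(103,481)],(.031,0):[(317,321),(483,321),(481,478),(320,480)]},4,175,80)
plan((.459,.356,.20),0.8)
"
```

```text
tray [0.43046231 0.29403935] 0.9175486945423642 err 0.0011328206484915102
[[0.3985, 0.3555], [0.4605, 0.3565]]
[[0.3995, 0.2935], [0.4615, 0.2945]]
[[0.4005, 0.2316], [0.4625, 0.2325]]
t 12.33 pos [0.4598 0.2795 0.2889] jaw 0.71 tilt 0.24deg open 0.373 F [-0.2 -0.1 -1.4] q6 0.47
 shift: 4 rows of [ 0.0255 -0.0001  0.0296] (total [ 0.102  -0.0003  0.1186])
 turn: 1 rows of [ 0.0013  0.0001 -0.0005] (total [ 0.0013  0.0001 -0.0005])
```

Request:
{"api": "step_arm", "payload": {"steps": [[0.0013,0,0,0.0342,0.0008,0,1],[0,0,0,0.0342,0.0008,0,1],[0,0,0,0.0342,0.0008,0,1],[0,0,0,0,0,0.04,1],[0,0,0,0,0,0.05,1]]}}

```text
time_s: 12.75
eef_pos: [0.4611, 0.358, 0.2225]
ee_rot: [0.702, 0.712, 0.002, 0.0]
contact_force: [1.7, 1.3, -1.5]
opening: 0.378
```

Request:
{"api": "step_arm", "payload": {"steps": [[0,0,0,0,0,0.05,1],[0,0,0,0,0,0.04,1],[0,0,0,0,0,0.02,1],[0,0,0,0,0,0,1],[0,0,0,0,0,0,1]]}}

```text
time_s: 13.17
eef_pos: [0.4605, 0.3566, 0.1387]
ee_rot: [0.703, 0.712, -0.001, -0.0]
contact_force: [0.5, -0.4, -0.2]
opening: 0.379
```

```bash
python3 -c "
from h import *
plan((.4605,.3565,.1185),0.9)
p=imaging.camera('wrist');cv2.imwrite('pics/w9.png',p['image'])
"
```

```text
t 13.17 pos [0.4605 0.3566 0.1387] jaw 0.73 tilt 0.07deg open 0.379 F [ 0.5 -0.4 -0.2] q6 0.58
 shift: 1 rows of [-0.0002  0.0001  0.0269] (total [-0.0002  0.0001  0.0269])
 turn: 1 rows of [-0.0003  0.0002 -0.001 ] (total [-0.0003  0.0002 -0.001 ])
```

View pics/w9.png

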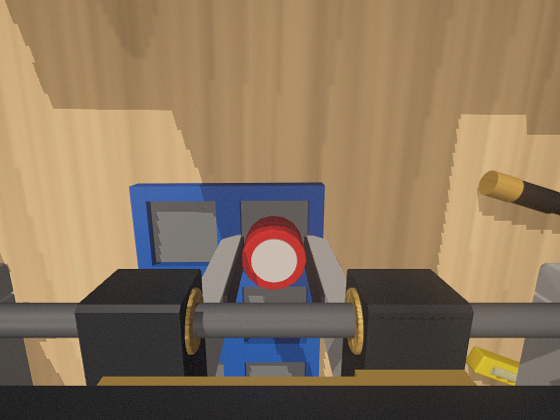

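The cap sits over the far-right compartment, central in x. Lowering it.

Request:
{"api": "step_arm", "payload": {"steps": [[0,0,0,0,0,0.009,1],[0,0,0,0,0,0.009,1],[0,0,0,0,0,0.009,1],[0,0,0,0,0,0,1],[0,0,0,0,0,0,1]]}}

```text
time_s: 13.63
eef_pos: [0.4597, 0.3572, 0.1183]
ee_rot: [0.702, 0.712, -0.0, -0.0]
contact_force: [0.5, -1.2, -0.4]
opening: 0.378
```

```bash
python3 -c "
from h import *
plan((.4605,.3565,.1175),0.9)
p=imaging.camera('side');cv2.imwrite('pics/s9.png',cv2.resize(p['image'][80:230,150:300],None,fx=4,fy=4))
"
```

```text
t 13.63 pos [0.4597 0.3572 0.1183] jaw 0.81 tilt 0.04deg open 0.378 F [ 0.5 -1.2 -0.4] q6 0.58
 shift: 1 rows of [-0.001  0.001  0.001] (total [-0.001  0.001  0.001])
 turn: 1 rows of [-0.0002  0.0001 -0.0005] (total [-0.0002  0.0001 -0.0005])
```

View pics/s9.png

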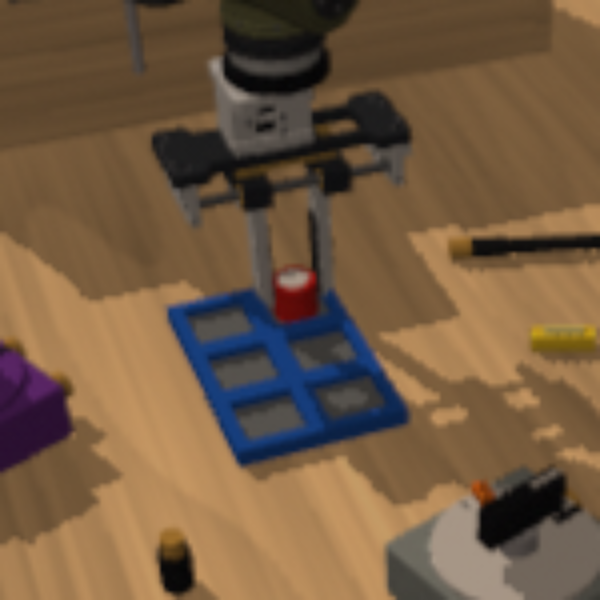

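Request:
{"api": "step_arm", "payload": {"steps": [[0,0,0,0,0,0.001,1],[0,0,0,0,0,0,-0.2],[0,0,0,0,0,0,-0.2],[0,0,0,0,0,0,-0.2],[0,0,0,0,0,0,-0.2]]}}

```text
time_s: 14.1
eef_pos: [0.4598, 0.3572, 0.1178]
ee_rot: [0.702, 0.712, -0.0, -0.0]
contact_force: [-0.1, -0.7, 0.7]
opening: 0.591
```

Request:
{"api": "step_arm", "payload": {"steps": [[0,0,0,0,0,-0.03,-0.2],[0,0,0,0,0,-0.05,-0.2],[0,0,0,0,0,-0.05,-0.2],[0,0,0,0,0,-0.04,-0.2],[0,0,0,0,0,0,-0.2]]}}

```text
time_s: 14.52
eef_pos: [0.461, 0.3581, 0.2519]
ee_rot: [0.702, 0.712, 0.005, 0.001]
contact_force: [-0.1, -0.4, 0.3]
opening: 0.6
```

```bash
python3 -c "
from h import *
plan((.664,-.0105,.255),-2)
p=imaging.camera('wrist');cv2.imwrite('pics/w10.png',p['image'])
"
```

```text
t 14.52 pos [0.461  0.3581 0.2519] jaw 0.81 tilt 0.53deg open 0.600 F [-0.1 -0.4  0.3] q6 0.58
 shift: 12 rows of [-0.0413  0.022  -0.0004] (total [-0.4952  0.2637 -0.0047])
 turn: 1 rows of [ 0.0024 -0.0017  0.0156] (total [ 0.0024 -0.0017  0.0156])
```

View pics/w10.png

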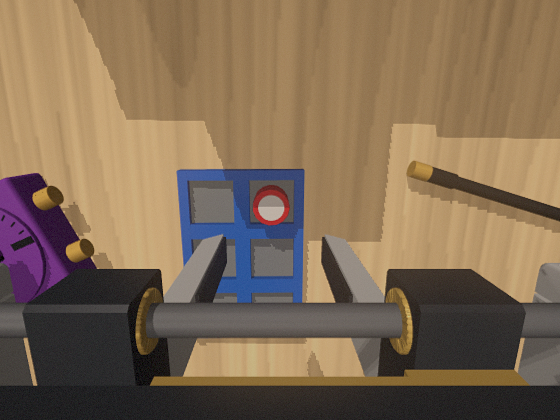

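Cap 3 lies flat in the compartment at (271,205). Next is cap 2.

Request:
{"api": "step_arm", "payload": {"steps": [[0,0,0,-0.0413,0.022,0,-0.2],[0,0,0,-0.0413,0.022,0,-0.2],[0,0,0,-0.0413,0.022,0,-0.2],[0,0,0,-0.0413,0.022,0,-0.2],[0,0,0,-0.0413,0.022,0,-0.2]]}}

```text
time_s: 14.98
eef_pos: [0.5447, 0.2019, 0.2438]
ee_rot: [0.702, 0.712, -0.001, -0.001]
contact_force: [0.7, 0.1, 0.2]
opening: 0.601
```

Request:
{"api": "step_arm", "payload": {"steps": [[0,0,0,-0.0413,0.022,0,-0.2],[0,0,0,-0.0413,0.022,0,-0.2],[0,0,0,-0.0413,0.022,0,-0.2],[0,0,0,-0.0413,0.022,0,-0.2],[0,0,0,-0.0413,0.022,0,-0.2]]}}

```text
time_s: 15.4
eef_pos: [0.6295, 0.0481, 0.2437]
ee_rot: [0.702, 0.712, -0.001, -0.001]
contact_force: [0.1, 0.7, 0.9]
opening: 0.599
```

Request:
{"api": "step_arm", "payload": {"steps": [[0,0,0.0156,-0.0413,0.022,0,-0.2],[0,0,0,-0.0413,0.022,0,-0.2],[0,0,0,0,0,0,-0.2],[0,0,0,0,0,0,-0.2],[0,0,0,0,0,0,-0.2]]}}

```text
time_s: 15.82
eef_pos: [0.6611, -0.0121, 0.2439]
ee_rot: [0.719, 0.695, -0.001, -0.001]
contact_force: [0.2, -0.2, 0.0]
opening: 0.6
```

```bash
python3 -c "
from h import *
plan((.664,-.0105,.154),-2)
p=imaging.camera('wrist');im=p['image'];cv2.imwrite('pics/w11.png',im);print(p['shot'])
for X in [(.663,-.0105,.075),(.661,-.0755,.075)]:print(pj(p,X))
"
```

```text
t 15.82 pos [ 0.6611 -0.0121  0.2439] jaw -2.00 tilt 0.13deg open 0.600 F [ 0.2 -0.2  0. ] q6 -0.04
 shift: 3 rows of [0.0007 0.0013 0.04  ] (total [0.0022 0.004  0.1199])
 turn: 1 rows of [-0.0007 -0.     -0.    ] (total [-0.0007 -0.     -0.    ])
25
[277.09634738 215.4460569 ]
[277.25297012 288.70246099]
```

View pics/w11.png

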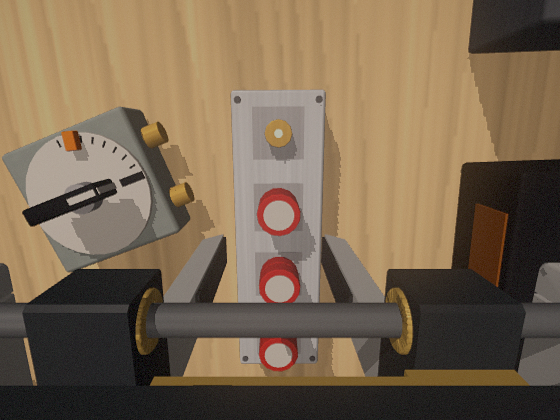

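Request:
{"api": "step_arm", "payload": {"steps": [[0,0,0,0.0027,0.004,0.03,-0.2],[0,0,0,0,0,0.045,-0.2],[0,0,0,0,0,0.03,-0.2],[0,0,0,0,0,0.013,-0.2],[0,0,0,0,0,0,-0.2]]}}

```text
time_s: 16.28
eef_pos: [0.6636, -0.0094, 0.1544]
ee_rot: [0.719, 0.695, -0.002, -0.002]
contact_force: [-0.2, 0.7, 0.5]
opening: 0.594
```

Request:
{"api": "step_arm", "payload": {"steps": [[0,0,0,0,0,0,1],[0,0,0,0,0,0,1],[0,0,0,0,0,0,1],[0,0,0,0,0,0,1],[0,0,0,0,0,0,1]]}}

```text
time_s: 16.7
eef_pos: [0.665, -0.0105, 0.1583]
ee_rot: [0.719, 0.695, 0.001, 0.001]
contact_force: [-0.9, 1.1, 7.2]
opening: 0.372
```

Request:
{"api": "step_arm", "payload": {"steps": [[0,0,0,0,0,0,1],[0,0,0,0,0,0,1]]}}

```text
time_s: 16.87
eef_pos: [0.665, -0.0105, 0.1583]
ee_rot: [0.719, 0.695, 0.001, 0.001]
contact_force: [-1.2, 1.2, 7.3]
opening: 0.376
```

```bash
python3 -c "
from h import *
plan((.664,-.0105,.255),-2)
"
```

```text
t 16.87 pos [ 0.665  -0.0105  0.1583] jaw -2.00 tilt 0.12deg open 0.376 F [-1.2  1.2  7.3] q6 -0.04
 shift: 3 rows of [-0.     -0.0004 -0.043 ] (total [-1.000e-04 -1.100e-03 -1.289e-01])
 turn: 1 rows of [ 0.0006  0.     -0.    ] (total [ 0.0006  0.     -0.    ])
```

Request:
{"api": "step_arm", "payload": {"steps": [[0,0,0,0,0,-0.03,1],[0,0,0,0,0,-0.04,1],[0,0,0,0,0,-0.04,1],[0,0,0,0,0,-0.04,1],[0,0,0,0,0,-0.03,1]]}}

```text
time_s: 17.28
eef_pos: [0.6646, -0.0105, 0.2951]
ee_rot: [0.719, 0.695, 0.001, 0.001]
contact_force: [0.7, 0.8, -0.2]
opening: 0.375
```

```bash
python3 -c "
from h import *
plan((.43,.28,.28),0.9)"
```

```text
t 17.28 pos [ 0.6646 -0.0105  0.2951] jaw -2.01 tilt 0.15deg open 0.375 F [ 0.7  0.8 -0.2] q6 -0.04
 shift: 10 rows of [ 0.0376 -0.0326  0.0019] (total [ 0.3762 -0.3263  0.0192])
 turn: 1 rows of [ 0.0008  0.0001 -0.0162] (total [ 0.0008  0.0001 -0.0162])
```

Request:
{"api": "step_arm", "payload": {"steps": [[0,0,0,0.0376,-0.0326,0,1],[0,0,0,0.0376,-0.0326,0,1],[0,0,0,0.0376,-0.0326,0,1],[0,0,0,0.0376,-0.0326,0,1],[0,0,0,0.0376,-0.0326,0,1]]}}

```text
time_s: 17.7
eef_pos: [0.5459, 0.1357, 0.2922]
ee_rot: [0.719, 0.695, 0.0, 0.0]
contact_force: [0.0, 1.0, -0.3]
opening: 0.376
```

Request:
{"api": "step_arm", "payload": {"steps": [[0,0,0,0.0376,-0.0326,0,1],[0,0,0,0.0376,-0.0326,0,1],[0,0,0,0.0376,-0.0326,0,1],[0,0,0,0.0376,-0.0326,0,1],[0,0,-0.0162,0.0376,-0.0326,0,1]]}}

```text
time_s: 18.12
eef_pos: [0.4287, 0.2809, 0.2924]
ee_rot: [0.702, 0.712, 0.0, 0.0]
contact_force: [0.2, 0.2, 0.4]
opening: 0.374
```

Request:
{"api": "step_arm", "payload": {"steps": [[0,0,0,0,0,0,1],[0,0,0,0,0,0,1],[0,0,0,0,0,0,1]]}}

```text
time_s: 18.37
eef_pos: [0.4303, 0.2797, 0.2921]
ee_rot: [0.701, 0.713, 0.0, 0.0]
contact_force: [0.7, -1.4, 0.4]
opening: 0.375
```

```bash
python3 -c "
from h import *
plan((.3985,.3555,.28),0.9)
p=imaging.camera('wrist');im=p['image'];cv2.imwrite('pics/w12.png',im);cv2.imwrite('pics/w12c.png',cv2.resize(im[70:220,200:350],None,fx=4,fy=4,interpolation=cv2.INTER_CUBIC))
for X in [(.3985,.3555,.014),(.3995,.2935,.014),(.4615,.2945,.014)]:print((pj(p,X)-[200,70])*4)
"
```

```text
t 18.37 pos [0.4303 0.2797 0.2921] jaw 0.91 tilt 0.01deg open 0.375 F [ 0.7 -1.4  0.4] q6 0.49
 shift: 3 rows of [ 0.0339 -0.0136  0.0054] (total [ 0.1018 -0.0408  0.0161])
 turn: 1 rows of [0.0001 0.     0.    ] (total [0.0001 0.     0.    ])
[183.91556854 214.51479219]
[188.50765036 440.9402315 ]
[407.29099647 440.7761701 ]
```

View pics/w12c.png

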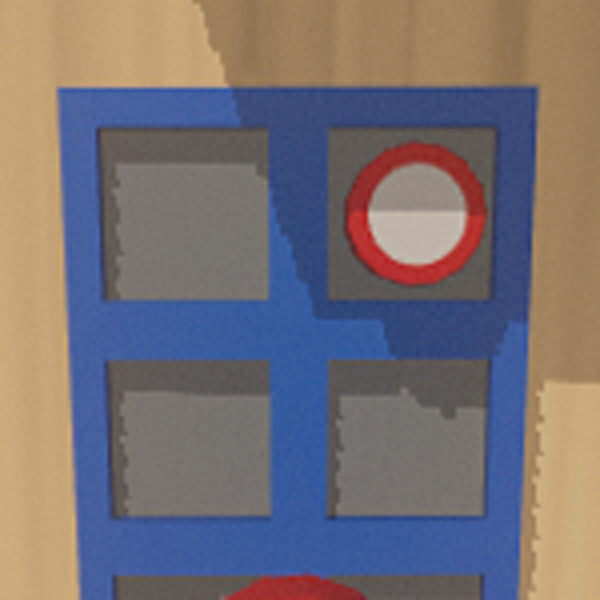

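Request:
{"api": "step_arm", "payload": {"steps": [[0,0,0,0.0339,-0.0136,0,1],[0,0,0,0.0339,-0.0136,0,1],[0,0,0,0.0339,-0.0136,0,1],[0,0,0,0,0,0.04,1],[0,0,0,0,0,0.05,1]]}}

```text
time_s: 18.83
eef_pos: [0.3993, 0.3564, 0.2256]
ee_rot: [0.702, 0.713, 0.003, 0.0]
contact_force: [0.8, 0.6, -1.4]
opening: 0.375
```

Request:
{"api": "step_arm", "payload": {"steps": [[0,0,0,0,0,0.05,1],[0,0,0,0,0,0.04,1],[0,0,0,0,0,0.02,1],[0,0,0,0,0,0,1],[0,0,0,0,0,0,1]]}}

```text
time_s: 19.25
eef_pos: [0.399, 0.355, 0.1417]
ee_rot: [0.702, 0.712, -0.001, -0.0]
contact_force: [0.8, 0.4, -0.1]
opening: 0.376
```

```bash
python3 -c "
from h import *
plan((.3985,.3555,.1195),0.9)"
```

```text
t 19.25 pos [0.399  0.355  0.1417] jaw 0.82 tilt 0.07deg open 0.376 F [ 0.8  0.4 -0.1] q6 0.64
 shift: 1 rows of [ 0.0008 -0.0006  0.0297] (total [ 0.0008 -0.0006  0.0297])
 turn: 1 rows of [-0.0003  0.0002 -0.0005] (total [-0.0003  0.0002 -0.0005])
```

Request:
{"api": "step_arm", "payload": {"steps": [[0,0,0,0,0,0.01,1],[0,0,0,0,0,0.01,1],[0,0,0,0,0,0.0095,1],[0,0,0,0,0,0,1],[0,0,0,0,0,0,1]]}}

```text
time_s: 19.67
eef_pos: [0.3982, 0.3556, 0.1195]
ee_rot: [0.701, 0.713, -0.0, -0.0]
contact_force: [0.5, -1.1, -0.0]
opening: 0.374
```

Request:
{"api": "step_arm", "payload": {"steps": [[0,0,0,0,0,0,-0.2],[0,0,0,0,0,0,-0.2],[0,0,0,0,0,0,-0.2],[0,0,0,0,0,0,-0.2],[0,0,0,0,0,0,-0.2]]}}

```text
time_s: 20.08
eef_pos: [0.3982, 0.3557, 0.1198]
ee_rot: [0.701, 0.713, -0.0, -0.0]
contact_force: [-0.3, 0.2, 0.2]
opening: 0.601
```

Request:
{"api": "step_arm", "payload": {"steps": [[0,0,0,0,0,-0.03,-0.2],[0,0,0,0,0,-0.05,-0.2],[0,0,0,0,0,-0.05,-0.2],[0,0,0,0,0,-0.04,-0.2],[0,0,0,0,0,0,-0.2]]}}

```text
time_s: 20.5
eef_pos: [0.3994, 0.3566, 0.2533]
ee_rot: [0.701, 0.713, 0.004, 0.001]
contact_force: [1.1, -0.3, 0.6]
opening: 0.601
```

```bash
python3 -c "
from h import *
plan((.662,-.075,.25),-2)
p=imaging.camera('wrist');cv2.imwrite('pics/w13.png',p['image'])
"
```

```text
t 20.50 pos [0.3994 0.3566 0.2533] jaw 0.92 tilt 0.51deg open 0.601 F [ 1.1 -0.3  0.6] q6 0.64
 shift: 14 rows of [-0.0415  0.0243  0.0003] (total [-0.581   0.3409  0.0037])
 turn: 1 rows of [ 0.0022 -0.0018  0.0162] (total [ 0.0022 -0.0018  0.0162])
```

View pics/w13.png

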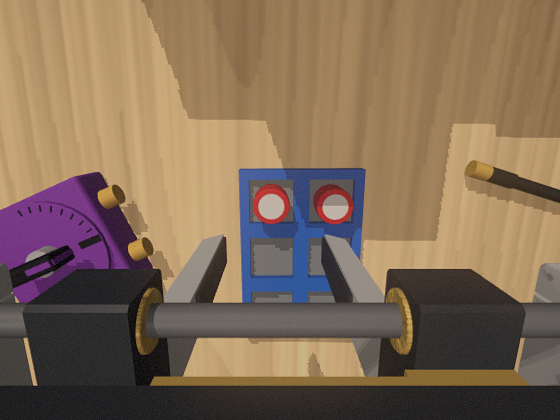

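Both caps lie flat at (270,206) and (334,206). Next is cap 1.

Request:
{"api": "step_arm", "payload": {"steps": [[0,0,0,-0.0415,0.0243,0,-0.2],[0,0,0,-0.0415,0.0243,0,-0.2],[0,0,0,-0.0415,0.0243,0,-0.2],[0,0,0,-0.0415,0.0243,0,-0.2],[0,0,0,-0.0415,0.0243,0,-0.2]]}}

```text
time_s: 20.97
eef_pos: [0.4921, 0.1998, 0.2458]
ee_rot: [0.701, 0.713, -0.001, -0.0]
contact_force: [0.7, 0.7, 0.1]
opening: 0.6
```

Request:
{"api": "step_arm", "payload": {"steps": [[0,0,0,-0.0415,0.0243,0,-0.2],[0,0,0,-0.0415,0.0243,0,-0.2],[0,0,0,-0.0415,0.0243,0,-0.2],[0,0,0,-0.0415,0.0243,0,-0.2],[0,0,0,-0.0415,0.0243,0,-0.2]]}}

```text
time_s: 21.38
eef_pos: [0.5858, 0.0456, 0.2457]
ee_rot: [0.701, 0.713, -0.001, -0.001]
contact_force: [0.2, 0.5, 0.4]
opening: 0.599
```

Request:
{"api": "step_arm", "payload": {"steps": [[0,0,0,-0.0415,0.0243,0,-0.2],[0,0,0,-0.0415,0.0243,0,-0.2],[0,0,0,-0.0415,0.0243,0,-0.2],[0,0,0.0162,-0.0415,0.0243,0,-0.2],[0,0,0,0,0,0,-0.2]]}}

```text
time_s: 21.8
eef_pos: [0.6616, -0.0812, 0.2446]
ee_rot: [0.722, 0.692, -0.001, -0.001]
contact_force: [-0.4, 0.4, -1.6]
opening: 0.6
```

Request:
{"api": "step_arm", "payload": {"steps": [[0,0,0,0,0,0,-0.2],[0,0,0,0,0,0,-0.2]]}}

```text
time_s: 21.97
eef_pos: [0.6599, -0.0756, 0.2457]
ee_rot: [0.719, 0.695, -0.001, -0.001]
contact_force: [-0.3, 0.6, -0.7]
opening: 0.598
```

```bash
python3 -c "
from h import *
plan((.662,-.075,.1555),-2)
p=imaging.camera('wrist');im=p['image'];cv2.imwrite('pics/w14.png',im)
for X in [(.662,-.075,.075),(.6595,-.140,.075)]:print(pj(p,X))
"
```

```text
t 21.97 pos [ 0.6599 -0.0756  0.2457] jaw -1.98 tilt 0.14deg open 0.598 F [-0.3  0.6 -0.7] q6 -0.13
 shift: 3 rows of [0.0003 0.001  0.0401] (total [0.0008 0.003  0.1202])
 turn: 1 rows of [-0.0008 -0.0001  0.0001] (total [-0.0008 -0.0001  0.0001])
[277.38040696 216.07699796]
[276.91507016 288.80159562]
```

View pics/w14.png

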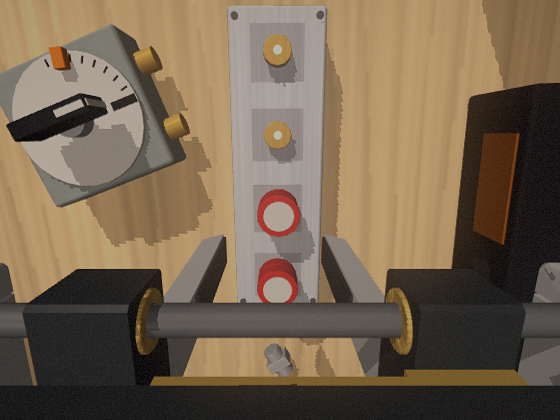

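Request:
{"api": "step_arm", "payload": {"steps": [[0,0,0,0.0018,0.003,0.03,-0.2],[0,0,0,0,0,0.045,-0.2],[0,0,0,0,0,0.032,-0.2],[0,0,0,0,0,0.013,-0.2],[0,0,0,0,0,0,-0.2]]}}

```text
time_s: 22.43
eef_pos: [0.6617, -0.0736, 0.1549]
ee_rot: [0.719, 0.695, -0.001, -0.002]
contact_force: [-0.7, 0.6, -0.5]
opening: 0.603
```

Request:
{"api": "step_arm", "payload": {"steps": [[0,0,0,0,0,0,1],[0,0,0,0,0,0,1],[0,0,0,0,0,0,1],[0,0,0,0,0,0,1],[0,0,0,0,0,0,1]]}}

```text
time_s: 22.85
eef_pos: [0.6631, -0.0747, 0.1588]
ee_rot: [0.719, 0.695, 0.001, 0.001]
contact_force: [-1.4, 1.4, 7.3]
opening: 0.375
```

Request:
{"api": "step_arm", "payload": {"steps": [[0,0,0,0,0,0,1],[0,0,0,0,0,0,1]]}}

```text
time_s: 23.02
eef_pos: [0.6631, -0.0747, 0.1588]
ee_rot: [0.719, 0.695, 0.001, 0.001]
contact_force: [-0.8, 0.5, 7.0]
opening: 0.374
```

Request:
{"api": "step_arm", "payload": {"steps": [[0,0,0,0,0,-0.03,1],[0,0,0,0,0,-0.04,1],[0,0,0,0,0,-0.04,1],[0,0,0,0,0,-0.04,1],[0,0,0,0,0,-0.03,1]]}}

```text
time_s: 23.43
eef_pos: [0.6627, -0.0747, 0.2955]
ee_rot: [0.719, 0.695, 0.001, 0.001]
contact_force: [-0.3, -0.5, 0.3]
opening: 0.375
```

```bash
python3 -c "
from h import *
plan((.4615,.2,.28),0.9)"
```

```text
t 23.43 pos [ 0.6627 -0.0747  0.2955] jaw -2.01 tilt 0.15deg open 0.375 F [-0.3 -0.5  0.3] q6 -0.13
 shift: 10 rows of [ 0.0357 -0.0281  0.002 ] (total [ 0.3567 -0.281   0.0198])
 turn: 1 rows of [ 0.0008  0.0002 -0.0161] (total [ 0.0008  0.0002 -0.0161])
```

Request:
{"api": "step_arm", "payload": {"steps": [[0,0,0,0.0357,-0.0281,0,1],[0,0,0,0.0357,-0.0281,0,1],[0,0,0,0.0357,-0.0281,0,1],[0,0,0,0.0357,-0.0281,0,1],[0,0,0,0.0357,-0.0281,0,1]]}}

```text
time_s: 23.85
eef_pos: [0.5608, 0.0638, 0.2926]
ee_rot: [0.719, 0.695, 0.0, 0.0]
contact_force: [0.9, 0.0, -0.0]
opening: 0.374
```

Request:
{"api": "step_arm", "payload": {"steps": [[0,0,0,0.0357,-0.0281,0,1],[0,0,0,0.0357,-0.0281,0,1],[0,0,0,0.0357,-0.0281,0,1],[0,0,0,0.0357,-0.0281,0,1],[0,0,-0.0161,0.0357,-0.0281,0,1]]}}

```text
time_s: 24.27
eef_pos: [0.4602, 0.2013, 0.2927]
ee_rot: [0.702, 0.712, 0.0, 0.0]
contact_force: [0.7, 0.0, 0.4]
opening: 0.375
```

Request:
{"api": "step_arm", "payload": {"steps": [[0,0,0,0,0,0,1],[0,0,0,0,0,0,1],[0,0,0,0,0,0,1]]}}

```text
time_s: 24.52
eef_pos: [0.4617, 0.2, 0.2925]
ee_rot: [0.702, 0.713, 0.0, 0.0]
contact_force: [-0.7, 0.2, -0.7]
opening: 0.373
```

```bash
python3 -c "
from h import *
plan((.4615,.2945,.1198),0.9)
p=imaging.camera('wrist');im=p['image'];cv2.imwrite('pics/w15.png',im)
for X in [(.3985,.3555,.014),(.4605,.3565,.014),(.3995,.2935,.014),(.4615,.2945,.014)]:print(pj(p,X))
"
```

```text
t 24.52 pos [0.4617 0.2    0.2925] jaw 0.88 tilt 0.03deg open 0.373 F [-0.7  0.2 -0.7] q6 0.32
 shift: 6 rows of [0.021  0.0003 0.0384] (total [0.126  0.0016 0.2303])
 turn: 1 rows of [ 0.0002  0.     -0.0001] (total [ 0.0002  0.     -0.0001])
[215.09017479  43.13714092]
[275.26003899  43.06757626]
[217.63490433 106.17841475]
[275.25977146 106.10898738]
```

View pics/w15.png

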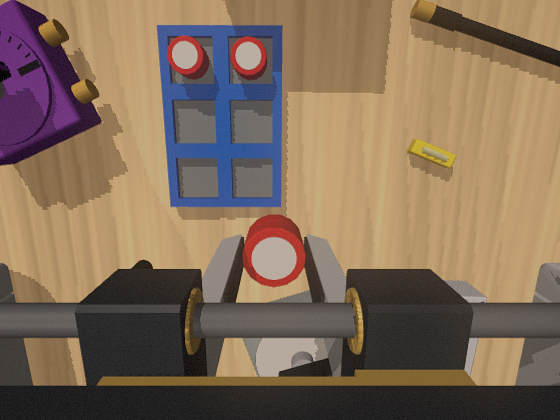

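The tray has been knocked: the far compartments now sit at about (190,62) and (251,62), against (215,43) and (275,43) predicted. Refitting.

```bash
python3 -c "
from h import *
im=cv2.imread('pics/w15.png');cv2.imwrite('pics/w15c.png',cv2.resize(im[85:215,155:295],None,fx=4.5,fy=4.5,interpolation=cv2.INTER_CUBIC))"
```

```text
(no output)
```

View pics/w15c.png

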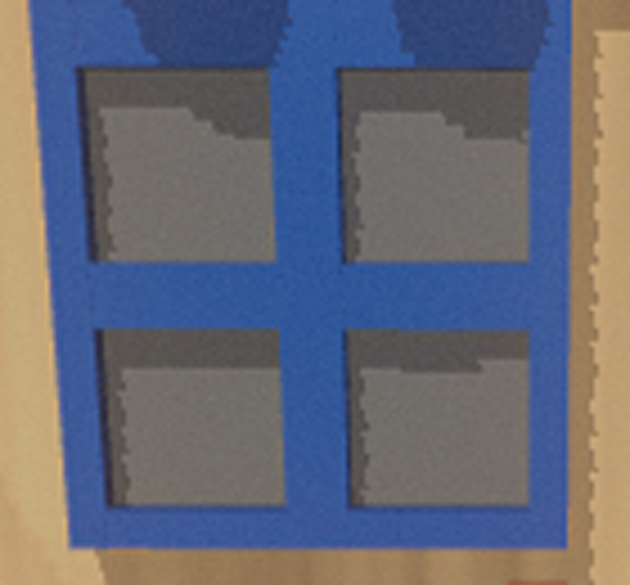

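```bash
python3 -c "
from h import *
p=imaging.camera('wrist')
trayfit(p,{(-.031,.0):[(77,68),(268,68),(275,263),(91,263)],(.031,.0):[(338,68),(528,68),(529,262),(344,263)],(-.031,-.062):[(95,329),(278,329),(285,507),(107,507)],(.031,-.062):[(345,329),(528,330),(528,506),(349,507)]},4.5,155,85)
plan((.4615,.2945,.1198),0.9)
"
```

```text
tray [0.40470841 0.27748127] 0.7257924155837342 err 0.001178118735822603
[[0.3729, 0.3391], [0.4349, 0.3399]]
[[0.3737, 0.2771], [0.4357, 0.2779]]
[[0.3745, 0.2151], [0.4365, 0.2159]]
t 24.62 pos [0.462  0.1995 0.2922] jaw 0.80 tilt 0.01deg open 0.373 F [ 0.2  0.7 -1. ] q6 0.32
 shift: 6 rows of [0.0211 0.0002 0.0383] (total [0.1268 0.0012 0.2299])
 turn: 1 rows of [-0.      0.0001 -0.0005] (total [-0.      0.0001 -0.0005])
```

Request:
{"api": "step_arm", "payload": {"steps": [[0,0,0,0.035,-0.0112,0,1],[0,0,0,0.035,-0.0112,0,1],[0,0,0,0.035,-0.0112,0,1],[0,0,0,0,0,0.04,1],[0,0,0,0,0,0.05,1]]}}

```text
time_s: 25.03
eef_pos: [0.4359, 0.2794, 0.2259]
ee_rot: [0.701, 0.713, 0.002, 0.001]
contact_force: [0.5, 0.4, -0.3]
opening: 0.375
```

Request:
{"api": "step_arm", "payload": {"steps": [[0,0,0,0,0,0.05,1],[0,0,0,0,0,0.04,1],[0,0,0,0,0,0.02,1],[0,0,0,0,0,0,1],[0,0,0,0,0,0,1]]}}

```text
time_s: 25.45
eef_pos: [0.4355, 0.278, 0.1421]
ee_rot: [0.702, 0.712, -0.001, -0.0]
contact_force: [0.5, -0.2, -0.6]
opening: 0.375
```

```bash
python3 -c "
from h import *
plan((.4357,.2779,.1198),0.8)
p=imaging.camera('wrist');im=p['image'];cv2.imwrite('pics/w16.png',im)"
```

```text
t 25.45 pos [0.4355 0.278  0.1421] jaw 0.81 tilt 0.08deg open 0.375 F [ 0.5 -0.2 -0.6] q6 0.48
 shift: 1 rows of [-0.0001  0.0003  0.0297] (total [-0.0001  0.0003  0.0297])
 turn: 1 rows of [-0.0004  0.0002  0.0001] (total [-0.0004  0.0002  0.0001])
```

View pics/w16.png

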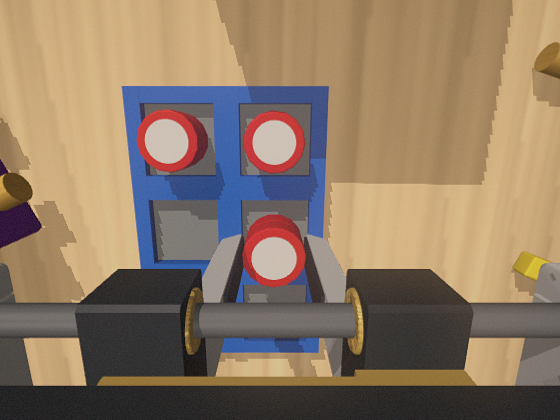

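Request:
{"api": "step_arm", "payload": {"steps": [[0,0,0,0,0,0.01,1],[0,0,0,0,0,0.01,1],[0,0,0,0,0,0.0095,1],[0,0,0,0,0,0,1],[0,0,0,0,0,0,1]]}}

```text
time_s: 25.92
eef_pos: [0.4348, 0.2785, 0.1197]
ee_rot: [0.702, 0.713, -0.001, -0.0]
contact_force: [-0.3, 0.1, 0.2]
opening: 0.371
```

Request:
{"api": "step_arm", "payload": {"steps": [[0,0,0,0,0,0,-0.2],[0,0,0,0,0,0,-0.2],[0,0,0,0,0,0,-0.2],[0,0,0,0,0,0,-0.2],[0,0,0,0,0,0,-0.2]]}}

```text
time_s: 26.33
eef_pos: [0.4349, 0.2786, 0.1201]
ee_rot: [0.702, 0.713, -0.0, -0.0]
contact_force: [-0.4, 0.4, -0.1]
opening: 0.6
```

Request:
{"api": "step_arm", "payload": {"steps": [[0,0,0,0,0,-0.03,-0.2],[0,0,0,0,0,-0.05,-0.2],[0,0,0,0,0,-0.05,-0.2],[0,0,0,0,0,-0.04,-0.2],[0,0,0,0,0,0,-0.2]]}}

```text
time_s: 26.75
eef_pos: [0.4362, 0.2793, 0.2536]
ee_rot: [0.702, 0.713, 0.004, 0.001]
contact_force: [0.5, -1.0, 0.4]
opening: 0.599
```

```bash
python3 -c "
from h import *
plan((.6595,-.1395,.25),-2)
p=imaging.camera('wrist');cv2.imwrite('pics/w17.png',p['image'])
"
```

```text
t 26.75 pos [0.4362 0.2793 0.2536] jaw 0.90 tilt 0.51deg open 0.599 F [ 0.5 -1.   0.4] q6 0.48
 shift: 13 rows of [-0.0433  0.0222  0.0004] (total [-0.5631  0.2889  0.0048])
 turn: 1 rows of [ 0.0025 -0.0014  0.0161] (total [ 0.0025 -0.0014  0.0161])
```

View pics/w17.png

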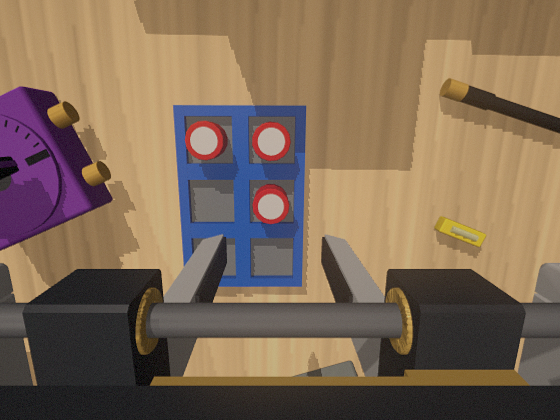

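Three caps are in. The cap just placed is at (271,206). Next is cap 0.

Request:
{"api": "step_arm", "payload": {"steps": [[0,0,0,-0.0433,0.0222,0,-0.2],[0,0,0,-0.0433,0.0222,0,-0.2],[0,0,0,-0.0433,0.0222,0,-0.2],[0,0,0,-0.0433,0.0222,0,-0.2],[0,0,0,-0.0433,0.0222,0,-0.2]]}}

```text
time_s: 27.22
eef_pos: [0.5209, 0.1158, 0.2462]
ee_rot: [0.701, 0.713, -0.001, -0.001]
contact_force: [0.4, -0.4, 0.5]
opening: 0.602
```

Request:
{"api": "step_arm", "payload": {"steps": [[0,0,0,-0.0433,0.0222,0,-0.2],[0,0,0,-0.0433,0.0222,0,-0.2],[0,0,0,-0.0433,0.0222,0,-0.2],[0,0,0,-0.0433,0.0222,0,-0.2],[0,0,0,-0.0433,0.0222,0,-0.2]]}}

```text
time_s: 27.63
eef_pos: [0.6068, -0.0453, 0.246]
ee_rot: [0.702, 0.713, -0.001, -0.001]
contact_force: [-0.7, -0.6, -0.6]
opening: 0.599
```

Request:
{"api": "step_arm", "payload": {"steps": [[0,0,0,-0.0433,0.0222,0,-0.2],[0,0,0,-0.0433,0.0222,0,-0.2],[0,0,0.0161,-0.0433,0.0222,0,-0.2],[0,0,0,0,0,0,-0.2],[0,0,0,0,0,0,-0.2]]}}

```text
time_s: 28.05
eef_pos: [0.6578, -0.1416, 0.245]
ee_rot: [0.72, 0.694, -0.001, -0.001]
contact_force: [-0.4, 0.7, -0.1]
opening: 0.601
```

Request:
{"api": "step_arm", "payload": {"steps": [[0,0,0,0,0,0,-0.2]]}}

```text
time_s: 28.13
eef_pos: [0.6576, -0.1397, 0.2461]
ee_rot: [0.719, 0.695, -0.001, -0.001]
contact_force: [1.0, 0.6, -0.1]
opening: 0.601
```

```bash
python3 -c "
from h import *
plan((.6595,-.1395,.155),-2)
p=imaging.camera('wrist');im=p['image'];cv2.imwrite('pics/w18.png',im)
for X in [(.6595,-.1395,.075)]:print(pj(p,X))
"
```

```text
t 28.13 pos [ 0.6576 -0.1397  0.2461] jaw -1.98 tilt 0.14deg open 0.601 F [ 1.   0.6 -0.1] q6 -0.23
 shift: 3 rows of [0.0001 0.0009 0.0405] (total [0.0003 0.0028 0.1214])
 turn: 1 rows of [-0.0007 -0.0001  0.0001] (total [-0.0007 -0.0001  0.0001])
[277.18682487 216.44334702]
```

View pics/w18.png

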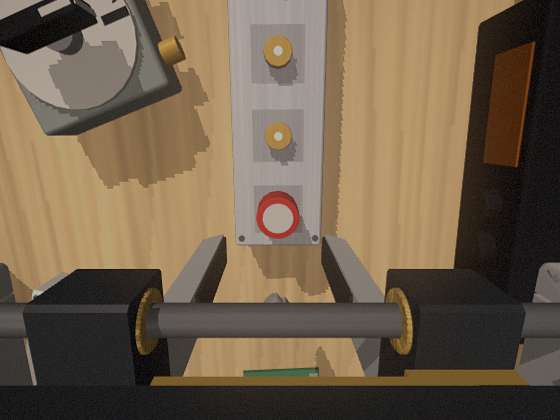

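Request:
{"api": "step_arm", "payload": {"steps": [[0,0,0,0,0.0032,0.03,-0.2],[0,0,0,0,0,0.045,-0.2],[0,0,0,0,0,0.032,-0.2],[0,0,0,0,0,0.0135,-0.2],[0,0,0,0,0,0,-0.2]]}}

```text
time_s: 28.6
eef_pos: [0.6595, -0.139, 0.1548]
ee_rot: [0.719, 0.695, -0.001, -0.002]
contact_force: [0.5, 0.9, 0.2]
opening: 0.601
```

Request:
{"api": "step_arm", "payload": {"steps": [[0,0,0,0,0,0,1],[0,0,0,0,0,0,1],[0,0,0,0,0,0,1],[0,0,0,0,0,0,1],[0,0,0,0,0,0,1]]}}

```text
time_s: 29.02
eef_pos: [0.6608, -0.1403, 0.1589]
ee_rot: [0.719, 0.695, 0.001, 0.001]
contact_force: [-1.1, 0.8, 6.5]
opening: 0.373
```

Request:
{"api": "step_arm", "payload": {"steps": [[0,0,0,0,0,0,1],[0,0,0,0,0,0,1]]}}

```text
time_s: 29.18
eef_pos: [0.6608, -0.1403, 0.1588]
ee_rot: [0.719, 0.695, 0.001, 0.001]
contact_force: [-0.6, 1.1, 5.9]
opening: 0.374
```

Request:
{"api": "step_arm", "payload": {"steps": [[0,0,0,0,0,-0.03,1],[0,0,0,0,0,-0.04,1],[0,0,0,0,0,-0.04,1],[0,0,0,0,0,-0.04,1],[0,0,0,0,0,-0.03,1]]}}

```text
time_s: 29.6
eef_pos: [0.6604, -0.1402, 0.2956]
ee_rot: [0.719, 0.695, 0.001, 0.001]
contact_force: [0.1, -0.4, 0.8]
opening: 0.372
```

```bash
python3 -c "
from h import *
plan((.374,.2,.28),0.8)"
```

```text
t 29.60 pos [ 0.6604 -0.1402  0.2956] jaw -2.00 tilt 0.16deg open 0.372 F [ 0.1 -0.4  0.8] q6 -0.23
 shift: 12 rows of [ 0.0367 -0.0331  0.0016] (total [ 0.4401 -0.3975  0.0194])
 turn: 1 rows of [ 0.0008  0.0003 -0.0156] (total [ 0.0008  0.0003 -0.0156])
```

Request:
{"api": "step_arm", "payload": {"steps": [[0,0,0,0.0367,-0.0331,0,1],[0,0,0,0.0367,-0.0331,0,1],[0,0,0,0.0367,-0.0331,0,1],[0,0,0,0.0367,-0.0331,0,1],[0,0,0,0.0367,-0.0331,0,1]]}}

```text
time_s: 30.02
eef_pos: [0.5397, 0.0027, 0.2926]
ee_rot: [0.719, 0.695, 0.0, 0.0]
contact_force: [0.4, 0.7, 0.0]
opening: 0.375
```

Request:
{"api": "step_arm", "payload": {"steps": [[0,0,0,0.0367,-0.0331,0,1],[0,0,0,0.0367,-0.0331,0,1],[0,0,0,0.0367,-0.0331,0,1],[0,0,0,0.0367,-0.0331,0,1],[0,0,0,0.0367,-0.0331,0,1]]}}

```text
time_s: 30.43
eef_pos: [0.4205, 0.1445, 0.2927]
ee_rot: [0.719, 0.695, 0.0, 0.0]
contact_force: [0.1, 0.2, -0.7]
opening: 0.377
```

Request:
{"api": "step_arm", "payload": {"steps": [[0,0,0,0.0367,-0.0331,0,1],[0,0,-0.0156,0.0367,-0.0331,0,1],[0,0,0,0,0,0,1],[0,0,0,0,0,0,1],[0,0,0,0,0,0,1]]}}

```text
time_s: 30.85
eef_pos: [0.3744, 0.2001, 0.2926]
ee_rot: [0.702, 0.712, 0.0, 0.0]
contact_force: [0.3, 0.0, 0.3]
opening: 0.374
```

```bash
python3 -c "
from h import *
plan((.3737,.2771,.1199),0.8)
p=imaging.camera('wrist');im=p['image'];cv2.imwrite('pics/w19.png',im)
for X in [(.3737,.2771,.014),(.3745,.2151,.014),(.4365,.2159,.014)]:print(pj(p,X))
"
```

```text
t 30.85 pos [0.3744 0.2001 0.2926] jaw 0.81 tilt 0.04deg open 0.374 F [0.3 0.  0.3] q6 0.39
 shift: 6 rows of [0.0171 0.0001 0.0384] (total [0.1026 0.0004 0.2302])
 turn: 1 rows of [ 0.0002 -0.      0.0001] (total [ 0.0002 -0.      0.0001])
[274.35519079 123.03967814]
[274.28150567 179.61229126]
[328.91476863 179.65110581]
```

View pics/w19.png

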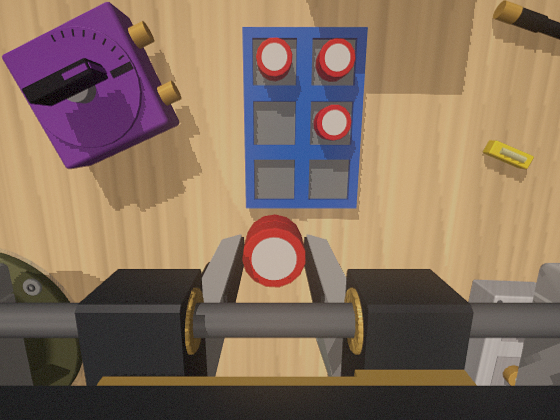

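Request:
{"api": "step_arm", "payload": {"steps": [[0,0,0,0.0342,0,0,1],[0,0,0,0.0342,0,0,1],[0,0,0,0.0342,0,0,1],[0,0,0,0,0,0.04,1],[0,0,0,0,0,0.05,1]]}}

```text
time_s: 31.32
eef_pos: [0.3746, 0.2778, 0.2255]
ee_rot: [0.702, 0.712, 0.002, 0.001]
contact_force: [0.9, 0.5, -2.3]
opening: 0.378
```

Request:
{"api": "step_arm", "payload": {"steps": [[0,0,0,0,0,0.05,1],[0,0,0,0,0,0.04,1],[0,0,0,0,0,0.02,1],[0,0,0,0,0,0,1],[0,0,0,0,0,0,1]]}}

```text
time_s: 31.73
eef_pos: [0.3738, 0.2766, 0.1421]
ee_rot: [0.703, 0.711, -0.001, -0.0]
contact_force: [-0.7, 0.2, 0.0]
opening: 0.374
```

```bash
python3 -c "
from h import *
plan((.3737,.2771,.1199),0.8)
p=imaging.camera('wrist');im=p['image'];cv2.imwrite('pics/w20.png',im)"
```

```text
t 31.73 pos [0.3738 0.2766 0.1421] jaw 0.70 tilt 0.08deg open 0.374 F [-0.7  0.2  0. ] q6 0.55
 shift: 1 rows of [ 0.0007 -0.0001  0.0296] (total [ 0.0007 -0.0001  0.0296])
 turn: 1 rows of [-0.0004  0.0002 -0.0005] (total [-0.0004  0.0002 -0.0005])
```

View pics/w20.png

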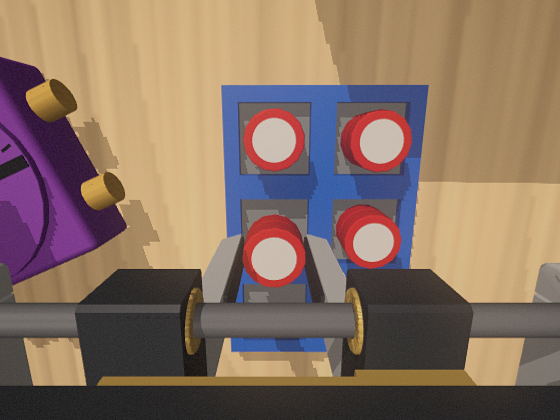

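Request:
{"api": "step_arm", "payload": {"steps": [[0,0,0,0,0,0.01,1],[0,0,0,0,0,0.01,1],[0,0,0,0,0,0.0095,1],[0,0,0,0,0,0,1],[0,0,0,0,0,0,1]]}}

```text
time_s: 32.2
eef_pos: [0.373, 0.2771, 0.1198]
ee_rot: [0.702, 0.712, -0.0, -0.0]
contact_force: [-0.2, -0.6, -1.3]
opening: 0.378
```

Request:
{"api": "step_arm", "payload": {"steps": [[0,0,0,0,0,0,0],[0,0,0,0,0,0,0],[0,0,0,0,0,0,0],[0,0,0,0,0,0,0],[0,0,0,0,0,0,0]]}}

```text
time_s: 32.62
eef_pos: [0.3731, 0.2772, 0.1201]
ee_rot: [0.702, 0.712, -0.0, -0.0]
contact_force: [0.6, 0.3, 0.3]
opening: 0.499
```

Request:
{"api": "step_arm", "payload": {"steps": [[0,0,0,0,0,-0.03,0],[0,0,0,0,0,-0.05,0],[0,0,0,0,0,-0.05,-0.2],[0,0,0,0,0,-0.04,-0.2],[0,0,0,0,0,0,-0.2]]}}

```text
time_s: 33.03
eef_pos: [0.3743, 0.278, 0.2532]
ee_rot: [0.702, 0.712, 0.004, 0.001]
contact_force: [0.3, -0.2, 0.1]
opening: 0.599
```

```bash
python3 -c "
from h import *
plan((.424,-.26,.25),-17)
p=imaging.camera('wrist');cv2.imwrite('pics/w21.png',p['image'])
"
```

```text
t 33.03 pos [0.3743 0.278  0.2532] jaw 0.81 tilt 0.49deg open 0.599 F [ 0.3 -0.2  0.1] q6 0.55
 shift: 15 rows of [-0.0479  0.0037  0.0001] (total [-0.7182  0.0561  0.0015])
 turn: 3 rows of [ 0.0007 -0.0006  0.033 ] (total [ 0.0021 -0.0018  0.0989])
```

View pics/w21.png

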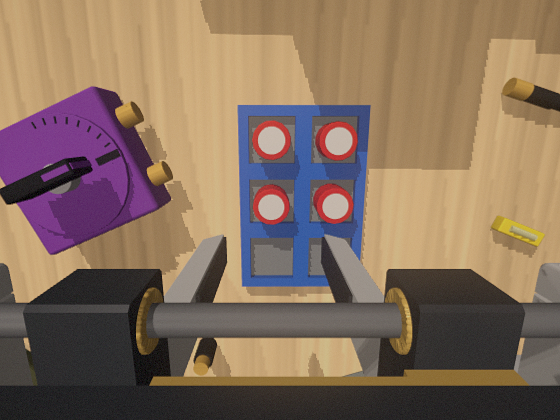

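Request:
{"api": "step_arm", "payload": {"steps": [[0,0,0,-0.0498,0.0039,0,-0.2],[0,0,0,-0.0498,0.0039,0,-0.2],[0,0,0,-0.0498,0.0039,0,-0.2],[0,0,0,-0.0498,0.0039,0,-0.2],[0,0,0,-0.0498,0.0039,0,-0.2]]}}

```text
time_s: 33.5
eef_pos: [0.3897, 0.0891, 0.2465]
ee_rot: [0.702, 0.712, -0.001, -0.0]
contact_force: [0.5, 0.1, -1.0]
opening: 0.6
```

Request:
{"api": "step_arm", "payload": {"steps": [[0,0,0,-0.0498,0.0039,0,-0.2],[0,0,0,-0.0498,0.0039,0,-0.2],[0,0,0,-0.0498,0.0039,0,-0.2],[0,0,0,-0.0498,0.0039,0,-0.2],[0,0,0,-0.0498,0.0039,0,-0.2]]}}

```text
time_s: 33.92
eef_pos: [0.407, -0.0976, 0.2466]
ee_rot: [0.702, 0.712, -0.0, -0.001]
contact_force: [0.7, 0.0, 0.1]
opening: 0.599
```

Request:
{"api": "step_arm", "payload": {"steps": [[0,0,0,-0.0498,0.0039,0,-0.2],[0,0,0,-0.0498,0.0039,0,-0.2],[0,0,0,-0.0498,0.0039,0,-0.2],[0,0,0,-0.0498,0.0039,0,-0.2],[0,0,0,-0.0498,0.0039,0,-0.2]]}}

```text
time_s: 34.33
eef_pos: [0.4243, -0.2842, 0.2462]
ee_rot: [0.702, 0.712, -0.0, -0.001]
contact_force: [-0.1, 0.7, 1.3]
opening: 0.599
```

Request:
{"api": "step_arm", "payload": {"steps": [[0,0,0,-0.0498,0.0039,0,-0.2],[0,0,0.033,0,0,0,-0.2],[0,0,0.033,0,0,0,-0.2],[0,0,0.033,0,0,0,-0.2],[0,0,0,0,0,0,-0.2]]}}

```text
time_s: 34.75
eef_pos: [0.428, -0.3197, 0.2461]
ee_rot: [0.806, 0.593, -0.0, -0.001]
contact_force: [0.5, 1.5, 0.7]
opening: 0.599
```

Request:
{"api": "step_arm", "payload": {"steps": [[0,0,0,0,0,0,-0.2],[0,0,0,0,0,0,-0.2]]}}

```text
time_s: 34.92
eef_pos: [0.4282, -0.3195, 0.247]
ee_rot: [0.803, 0.596, -0.0, -0.0]
contact_force: [-0.3, -0.4, -0.6]
opening: 0.602
```

```bash
python3 -c "
from h import *
plan((.427,-.3215,.155),-17.3)
p=imaging.camera('wrist');im=p['image'];cv2.imwrite('pics/w22.png',im)
for X in [(.427,-.3215,.075)]:print(pj(p,X))
"
```

```text
t 34.92 pos [ 0.4282 -0.3195  0.247 ] jaw -16.80 tilt 0.06deg open 0.602 F [-0.3 -0.4 -0.6] q6 -0.42
 shift: 3 rows of [-0.001  -0.0002  0.0409] (total [-0.0031 -0.0007  0.1227])
 turn: 1 rows of [-0.0003 -0.      0.0028] (total [-0.0003 -0.      0.0028])
[273.75928101 218.93400632]
```

View pics/w22.png

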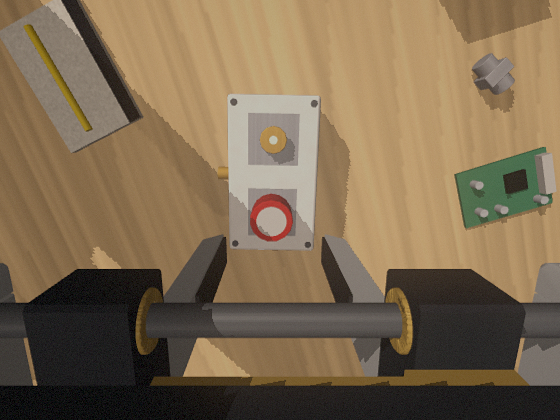

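Request:
{"api": "step_arm", "payload": {"steps": [[0,0,0.0028,-0.0033,-0.0025,0.03,-0.2],[0,0,0,0,0,0.045,-0.2],[0,0,0,0,0,0.032,-0.2],[0,0,0,0,0,0.0145,-0.2],[0,0,0,0,0,0,-0.2]]}}

```text
time_s: 35.38
eef_pos: [0.4252, -0.3209, 0.1544]
ee_rot: [0.806, 0.592, -0.001, -0.002]
contact_force: [-0.3, -0.6, 0.2]
opening: 0.602
```

Request:
{"api": "step_arm", "payload": {"steps": [[0,0,0,0,0,0,1],[0,0,0,0,0,0,1],[0,0,0,0,0,0,1],[0,0,0,0,0,0,1],[0,0,0,0,0,0,1]]}}

```text
time_s: 35.8
eef_pos: [0.4262, -0.3218, 0.1578]
ee_rot: [0.807, 0.591, 0.0, 0.001]
contact_force: [-1.0, 0.7, 5.5]
opening: 0.373
```

Request:
{"api": "step_arm", "payload": {"steps": [[0,0,0,0,0,0,1],[0,0,0,0,0,0,1]]}}

```text
time_s: 35.97
eef_pos: [0.4261, -0.3218, 0.1578]
ee_rot: [0.806, 0.591, 0.0, 0.001]
contact_force: [0.0, 1.2, 6.3]
opening: 0.378
```

```bash
python3 -c "
from h import *
plan((.427,-.3215,.155),-17.3)"
```

```text
t 35.97 pos [ 0.4261 -0.3218  0.1578] jaw -17.51 tilt 0.12deg open 0.378 F [0.  1.2 6.3] q6 -0.41
 shift: 1 rows of [0.0007 0.001  0.0037] (total [0.0007 0.001  0.0037])
 turn: 1 rows of [ 0.0006  0.0004 -0.0012] (total [ 0.0006  0.0004 -0.0012])
```

Request:
{"api": "step_arm", "payload": {"steps": [[0,0,0,0,0,-0.03,1],[0,0,0,0,0,-0.04,1],[0,0,0,0,0,-0.04,1],[0,0,0,0,0,-0.04,1],[0,0,0,0,0,-0.03,1]]}}

```text
time_s: 36.38
eef_pos: [0.4258, -0.3215, 0.2946]
ee_rot: [0.806, 0.591, 0.0, 0.001]
contact_force: [-0.1, 0.3, 0.2]
opening: 0.377
```

```bash
python3 -c "
from h import *
plan((.435,.13,.28),0.8)"
```

```text
t 36.38 pos [ 0.4258 -0.3215  0.2946] jaw -17.51 tilt 0.15deg open 0.377 F [-0.1  0.3  0.2] q6 -0.41
 shift: 13 rows of [ 0.0444 -0.013   0.0014] (total [ 0.5778 -0.1695  0.0183])
 turn: 3 rows of [ 0.0002  0.0002 -0.0339] (total [ 0.0006  0.0005 -0.1017])
```

Request:
{"api": "step_arm", "payload": {"steps": [[0,0,0,0.0444,-0.013,0,1],[0,0,0,0.0444,-0.013,0,1],[0,0,0,0.0444,-0.013,0,1],[0,0,0,0.0444,-0.013,0,1],[0,0,0,0.0444,-0.013,0,1]]}}

```text
time_s: 36.8
eef_pos: [0.429, -0.1465, 0.292]
ee_rot: [0.807, 0.591, 0.0, 0.0]
contact_force: [1.0, -0.5, -0.6]
opening: 0.376
```

Request:
{"api": "step_arm", "payload": {"steps": [[0,0,0,0.0444,-0.013,0,1],[0,0,0,0.0444,-0.013,0,1],[0,0,0,0.0444,-0.013,0,1],[0,0,0,0.0444,-0.013,0,1],[0,0,0,0.0444,-0.013,0,1]]}}

```text
time_s: 37.22
eef_pos: [0.4327, 0.0271, 0.2921]
ee_rot: [0.807, 0.591, 0.0, 0.0]
contact_force: [0.6, -0.1, -0.1]
opening: 0.376
```

Request:
{"api": "step_arm", "payload": {"steps": [[0,0,0,0.0444,-0.013,0,1],[0,0,0,0.0444,-0.013,0,1],[0,0,0,0.0444,-0.013,0,1],[0,0,-0.0339,0,0,0,1],[0,0,-0.0339,0,0,0,1]]}}

```text
time_s: 37.63
eef_pos: [0.4349, 0.1312, 0.2917]
ee_rot: [0.737, 0.676, 0.0, 0.0]
contact_force: [0.8, -0.6, 0.4]
opening: 0.378
```

Request:
{"api": "step_arm", "payload": {"steps": [[0,0,-0.0339,0,0,0,1],[0,0,0,0,0,0,1],[0,0,0,0,0,0,1]]}}

```text
time_s: 37.88
eef_pos: [0.4352, 0.1295, 0.2917]
ee_rot: [0.703, 0.711, 0.0, 0.0]
contact_force: [0.3, -0.3, 0.2]
opening: 0.372
```

```bash
python3 -c "
from h import *
plan((.4365,.2159,.119),0.8)
p=imaging.camera('wrist');im=p['image'];cv2.imwrite('pics/w23.png',im)
for X in [(.3745,.2151,.014),(.4365,.2159,.014)]:print(pj(p,X))
"
```

```text
t 37.88 pos [0.4352 0.1295 0.2917] jaw 0.60 tilt 0.01deg open 0.372 F [ 0.3 -0.3  0.2] q6 0.20
 shift: 6 rows of [0.0192 0.0005 0.0384] (total [0.1152 0.0029 0.2303])
 turn: 1 rows of [ 0.      0.     -0.0011] (total [ 0.      0.     -0.0011])
[218.74826546 114.10103279]
[276.17569133 113.93359734]
```

View pics/w23.png

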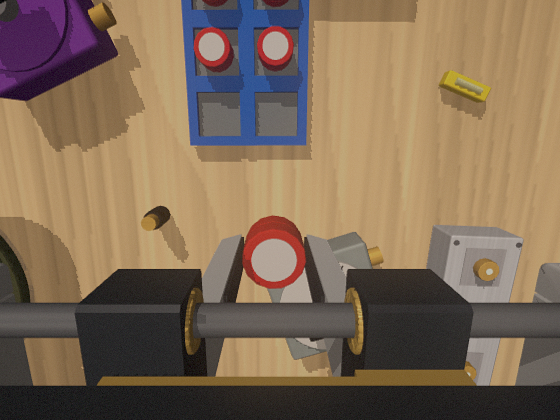

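Request:
{"api": "step_arm", "payload": {"steps": [[0,0,-0.0011,0.0384,0.001,0,1],[0,0,0,0.0384,0.001,0,1],[0,0,0,0.0384,0.001,0,1],[0,0,0,0,0,0.04,1],[0,0,0,0,0,0.05,1]]}}

```text
time_s: 38.35
eef_pos: [0.4367, 0.2173, 0.2252]
ee_rot: [0.702, 0.713, 0.002, 0.001]
contact_force: [1.7, 0.7, -1.2]
opening: 0.375
```

Request:
{"api": "step_arm", "payload": {"steps": [[0,0,0,0,0,0.05,1],[0,0,0,0,0,0.04,1],[0,0,0,0,0,0.02,1],[0,0,0,0,0,0,1],[0,0,0,0,0,0,1]]}}

```text
time_s: 38.77
eef_pos: [0.4362, 0.2158, 0.1416]
ee_rot: [0.702, 0.712, -0.001, -0.0]
contact_force: [0.2, 0.7, 0.1]
opening: 0.376
```

```bash
python3 -c "
from h import *
plan((.4365,.2159,.119),0.8)
p=imaging.camera('wrist');im=p['image'];cv2.imwrite('pics/w24.png',im)"
```

```text
t 38.77 pos [0.4362 0.2158 0.1416] jaw 0.85 tilt 0.07deg open 0.376 F [0.2 0.7 0.1] q6 0.37
 shift: 1 rows of [0.0001 0.0005 0.0301] (total [0.0001 0.0005 0.0301])
 turn: 1 rows of [-0.0003  0.0001  0.0003] (total [-0.0003  0.0001  0.0003])
```

View pics/w24.png

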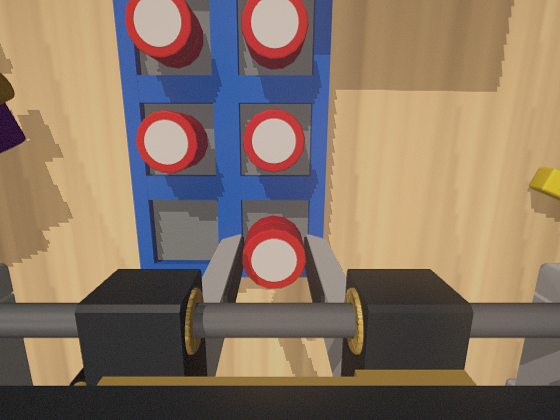

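Request:
{"api": "step_arm", "payload": {"steps": [[0,0,0,0,0,0.01,1],[0,0,0,0,0,0.01,1],[0,0,0,0,0,0.0098,1],[0,0,0,0,0,0,1],[0,0,0,0,0,0,1]]}}

```text
time_s: 39.23
eef_pos: [0.4359, 0.2158, 0.1187]
ee_rot: [0.701, 0.713, -0.001, -0.0]
contact_force: [0.4, 0.3, -0.1]
opening: 0.376
```

Request:
{"api": "step_arm", "payload": {"steps": [[0,0,0,0,0,0,-0.2],[0,0,0,0,0,0,-0.2],[0,0,0,0,0,0,-0.2],[0,0,0,0,0,0,-0.2],[0,0,0,0,0,0,-0.2]]}}

```text
time_s: 39.65
eef_pos: [0.4361, 0.2159, 0.1192]
ee_rot: [0.701, 0.713, -0.0, 0.0]
contact_force: [0.1, 0.6, 0.6]
opening: 0.595
```

Request:
{"api": "step_arm", "payload": {"steps": [[0,0,0,0,0,-0.04,-0.2],[0,0,0,0,0,-0.055,-0.2],[0,0,0,0,0,-0.055,-0.2],[0,0,0,0,0,-0.05,-0.2],[0,0,0,0,0,-0.04,-0.2]]}}

```text
time_s: 40.07
eef_pos: [0.436, 0.2159, 0.3023]
ee_rot: [0.701, 0.713, 0.001, 0.0]
contact_force: [-0.2, 0.6, 0.6]
opening: 0.598
```

```bash
python3 -c "
from h import *
plan((.4978,.0069,.3),-72.3)
p=imaging.camera('wrist');cv2.imwrite('pics/w25.png',p['image'])
p=imaging.camera('side');cv2.imwrite('pics/s25.png',p['image'])
"
```

```text
t 40.07 pos [0.436  0.2159 0.3023] jaw 0.99 tilt 0.13deg open 0.598 F [-0.2  0.6  0.6] q6 0.37
 shift: 6 rows of [-0.0467  0.0129  0.0005] (total [-0.28    0.0776  0.003 ])
 turn: 12 rows of [ 0.     -0.0001  0.0339] (total [ 4.000e-04 -6.000e-04  4.072e-01])
```

View pics/w25.png

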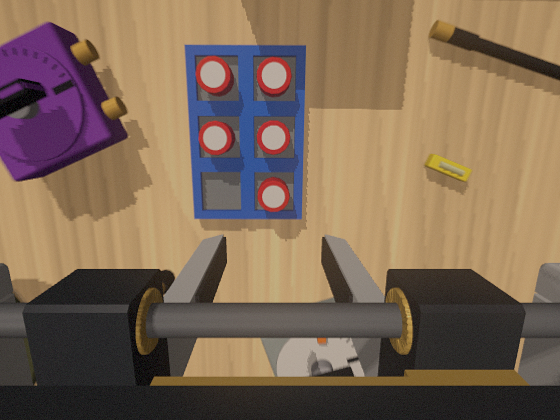

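View pics/s25.png

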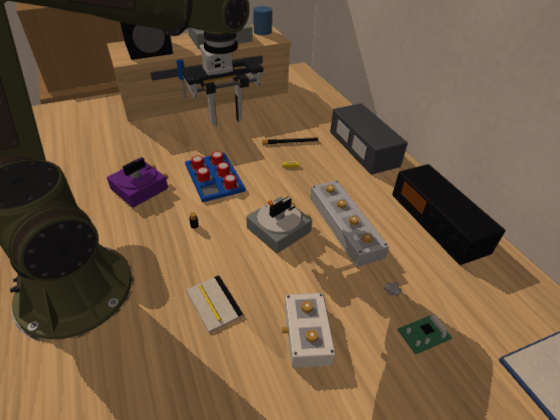

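All five caps are in the tray and all six sockets are bare. Going back to the selector.

Request:
{"api": "step_arm", "payload": {"steps": [[0,0,0,-0.0467,0.0129,0,-0.2],[0,0,0,-0.0467,0.0129,0,-0.2],[0,0,0,-0.0467,0.0129,0,-0.2],[0,0,0,-0.0467,0.0129,0,-0.2],[0,0,0,-0.0467,0.0129,0,-0.2]]}}

```text
time_s: 40.58
eef_pos: [0.4874, 0.04, 0.2983]
ee_rot: [0.701, 0.713, -0.0, -0.0]
contact_force: [0.7, 0.1, -0.5]
opening: 0.602
```

Request:
{"api": "step_arm", "payload": {"steps": [[0,0,0,-0.0467,0.0129,0,-0.2],[0,0,0.0339,0,0,0,-0.2],[0,0,0.0339,0,0,0,-0.2],[0,0,0.0339,0,0,0,-0.2],[0,0,0.0339,0,0,0,-0.2]]}}

```text
time_s: 41.0
eef_pos: [0.4976, 0.0065, 0.2981]
ee_rot: [0.838, 0.546, -0.001, -0.0]
contact_force: [-0.8, 0.3, 0.8]
opening: 0.604
```

Request:
{"api": "step_arm", "payload": {"steps": [[0,0,0.0339,0,0,0,-0.2],[0,0,0.0339,0,0,0,-0.2],[0,0,0.0339,0,0,0,-0.2],[0,0,0.0339,0,0,0,-0.2],[0,0,0.0339,0,0,0,-0.2]]}}

```text
time_s: 41.42
eef_pos: [0.4976, 0.0068, 0.2981]
ee_rot: [0.952, 0.307, -0.001, -0.0]
contact_force: [0.1, -0.5, -0.3]
opening: 0.603
```

Request:
{"api": "step_arm", "payload": {"steps": [[0,0,0.0339,0,0,0,-0.2],[0,0,0.0339,0,0,0,-0.2],[0,0,0.0339,0,0,0,-0.2],[0,0,0,0,0,0,-0.2],[0,0,0,0,0,0,-0.2]]}}

```text
time_s: 41.83
eef_pos: [0.4976, 0.0068, 0.2985]
ee_rot: [0.988, 0.156, -0.001, -0.0]
contact_force: [-0.7, 1.3, -0.2]
opening: 0.597
```

```bash
python3 -c "
from h import *
plan((.4978,.0069,.165),-72.3)
p=imaging.camera('wrist');im=p['image'];cv2.imwrite('pics/w26.png',im);cv2.imwrite('pics/w26c.png',cv2.resize(im[125:245,210:340],None,fx=5,fy=5,interpolation=cv2.INTER_CUBIC))
"
```

```text
t 41.83 pos [0.4976 0.0068 0.2985] jaw -72.05 tilt 0.07deg open 0.597 F [-0.7  1.3 -0.2] q6 1.20
 shift: 4 rows of [ 0.0001 -0.      0.0445] (total [ 0.0004 -0.      0.1779])
 turn: 1 rows of [-0.0001  0.0004  0.0014] (total [-0.0001  0.0004  0.0014])
```

View pics/w26c.png

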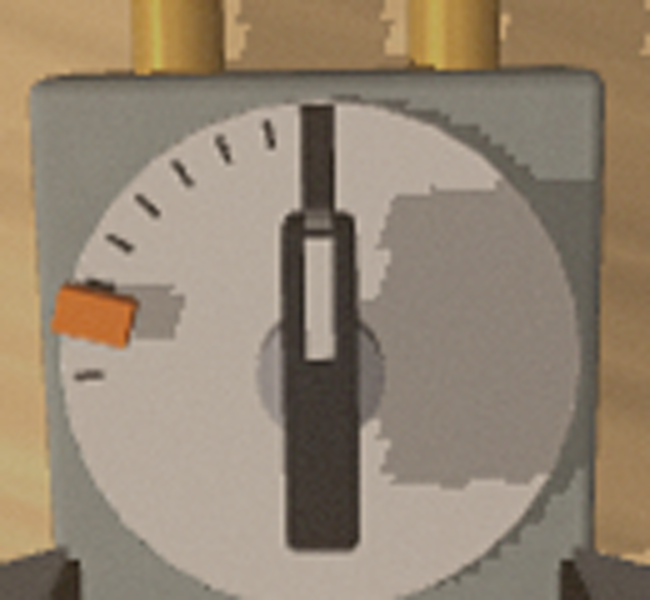

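```bash
python3 - <<'E'
from h import *
p=imaging.camera('wrist')
B=lambda q,z:bp(p,((q[0]+.5)/5-.5+210,(q[1]+.5)/5-.5+125),z)
ang=lambda v:round(float(np.degrees(np.arctan2(v[1],v[0]))),2)
# dial circle fit from rim points
rim=[(60,370),(100,220),(180,135),(260,108),(575,330),(550,250),(545,475)]
P=np.array([B(q,.05)[:2] for q in rim]);A=np.c_[2*P,np.ones(len(P))];s=np.linalg.lstsq(A,(P**2).sum(1),rcond=None)[0];print("circle",s[:2],np.sqrt(s[2]+s[:2]@s[:2]))
for c in (np.r_[s[:2],.05],np.array([.4978,.0069,.05])):
    print("c",c,"mark",ang(B((318,106),.05)-c),ang(B((318,106),.05)-B((318,208),.05)))
    print(" handle",ang(B((318,222),.092)-B((323,545),.092)))
    k=[B(q,.058) for q in((65,283),(138,301),(127,347),(52,333))]
    print(" clip",ang(np.mean(k,0)-c),np.linalg.norm((np.mean(k,0)-c)[:2]), "edges",ang(k[0]-k[1]),ang(k[3]-k[2]))
    print(" ticks",[ang(B(q,.05)-c) for q in((90,376),(120,243),(148,206),(183,173),(224,149),(270,134))])
print("axis px",[(pj(p,(.4978,.0069,z))-[210,125])*5 for z in(.05,.092)])
E
```

```text
circle [0.49738876 0.00735389] 0.05438681781287368
c [0.49738876 0.00735389 0.05      ] mark 17.74 17.94
 handle 18.83
 clip 93.66 0.04669178701777358 edges 93.88 97.15
 ticks [111.13, 75.98, 64.39, 52.54, 40.98, 29.31]
c [0.4978 0.0069 0.05  ] mark 18.34 17.94
 handle 18.83
 clip 94.12 0.047172517310452675 edges 93.88 97.15
 ticks [111.39, 76.58, 65.07, 53.25, 41.7, 30.01]
axis px [array([317.77587884, 360.49787419]), array([317.69729465, 405.50929899])]
```

Request:
{"api": "step_arm", "payload": {"steps": [[0,0,0,0.0004,0,0.03,-0.2],[0,0,0,0,0,0.05,-0.2],[0,0,0,0,0,0.05,-0.2],[0,0,0,0,0,0.035,-0.2],[0,0,0,0,0,0.013,-0.2]]}}

```text
time_s: 42.35
eef_pos: [0.4966, 0.0069, 0.1619]
ee_rot: [0.988, 0.155, -0.003, -0.001]
contact_force: [0.1, -0.2, -0.9]
opening: 0.599
```

Request:
{"api": "step_arm", "payload": {"steps": [[0,0,0,0,0,0,-0.2],[0,0,0,0,0,0,1],[0,0,0,0,0,0,1],[0,0,0,0,0,0,1],[0,0,0,0,0,0,1]]}}

```text
time_s: 42.77
eef_pos: [0.4984, 0.0069, 0.1668]
ee_rot: [0.988, 0.155, 0.001, 0.0]
contact_force: [0.1, -0.6, 0.4]
opening: 0.353
```

Request:
{"api": "step_arm", "payload": {"steps": [[0,0,0,0,0,0,1],[0,0,0,0,0,0,1],[0,0,0,0,0,0,1],[0,0,0,0,0,0,1],[0,0,0,0,0,0,1]]}}

```text
time_s: 43.18
eef_pos: [0.4981, 0.0069, 0.1658]
ee_rot: [0.988, 0.155, -0.0, 0.0]
contact_force: [-0.4, 0.3, 4.4]
opening: 0.147
```

```bash
python3 -c "
from h import *
plan((.4978,.0069,.165),4.2);print(observe()['moment'])
"
```

```text
t 43.18 pos [0.4981 0.0069 0.1658] jaw -72.22 tilt 0.01deg open 0.147 F [-0.4  0.3  4.4] q6 1.20
 shift: 1 rows of [-0.0004 -0.0001  0.0011] (total [-0.0004 -0.0001  0.0011])
 turn: 12 rows of [ 0.      0.     -0.0354] (total [ 0.000e+00  1.000e-04 -4.245e-01])
[0.04880374 0.34903401 0.307198  ]
```

Request:
{"api": "step_arm", "payload": {"steps": [[0,0,-0.0354,0,0,0,1],[0,0,-0.0354,0,0,0,1],[0,0,-0.0354,0,0,0,1],[0,0,-0.0354,0,0,0,1],[0,0,-0.0354,0,0,0,1]]}}

```text
time_s: 43.6
eef_pos: [0.4981, 0.0069, 0.1658]
ee_rot: [0.907, 0.422, -0.0, -0.0]
contact_force: [-1.1, -0.0, 4.1]
opening: 0.146
```

Request:
{"api": "step_arm", "payload": {"steps": [[0,0,-0.0354,0,0,0,1],[0,0,-0.0354,0,0,0,1],[0,0,-0.0354,0,0,0,1],[0,0,-0.0354,0,0,0,1],[0,0,-0.0354,0,0,0,1]]}}

```text
time_s: 44.02
eef_pos: [0.4981, 0.0069, 0.1658]
ee_rot: [0.756, 0.655, -0.0, -0.0]
contact_force: [-1.6, 0.3, 4.7]
opening: 0.143
```

Request:
{"api": "step_arm", "payload": {"steps": [[0,0,-0.0354,0,0,0,1],[0,0,-0.0354,0,0,0,1],[0,0,0,0,0,0,1],[0,0,0,0,0,0,1]]}}

```text
time_s: 44.35
eef_pos: [0.498, 0.0069, 0.1658]
ee_rot: [0.681, 0.732, -0.0, -0.0]
contact_force: [-1.3, 0.6, 5.7]
opening: 0.148
```

```bash
python3 -c "
from h import *
plan((.4978,.0069,.165),4.2);print(observe()['moment'])
p=imaging.camera('wrist');im=p['image'];cv2.imwrite('pics/w27.png',im)
"
```

```text
t 44.35 pos [0.498  0.0069 0.1658] jaw 4.17 tilt 0.01deg open 0.148 F [-1.3  0.6  5.7] q6 -0.13
 shift: 1 rows of [ 0.     -0.0003  0.0011] (total [ 0.     -0.0003  0.0011])
 turn: 1 rows of [-0.      0.     -0.0002] (total [-0.      0.     -0.0002])
[0.14597354 0.40412811 0.05747263]
```

View pics/w27.png

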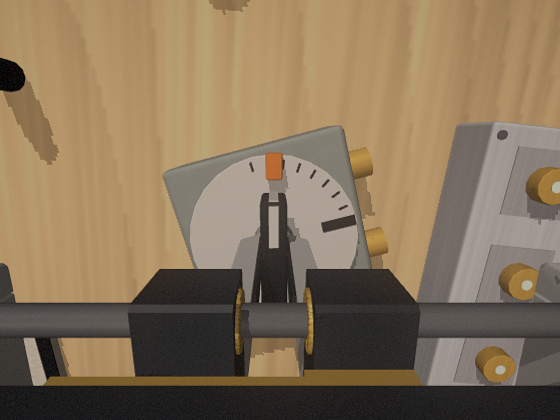

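The pointer (column 273) lines up with the clip (column 274). Releasing and backing away.

Request:
{"api": "step_arm", "payload": {"steps": [[0,0,0,0,0,0,-0.2],[0,0,0,0,0,0,-0.2],[0,0,0,0,0,0,-0.2],[0,0,0,0,0,0,-0.2],[0,0,0,0,0,0,-0.2]]}}

```text
time_s: 44.82
eef_pos: [0.498, 0.0069, 0.1655]
ee_rot: [0.681, 0.733, -0.0, -0.0]
contact_force: [-0.4, -0.1, -0.0]
opening: 0.465
```

Request:
{"api": "step_arm", "payload": {"steps": [[0,0,0,0,0,-0.03,-0.2],[0,0,0,0,0,-0.05,-0.2],[0,0,0,0,0,-0.05,-0.2],[0,0,0,0,0,-0.05,-0.2],[0,0,0,0,0,-0.02,-0.2]]}}

```text
time_s: 45.23
eef_pos: [0.4985, 0.0069, 0.3206]
ee_rot: [0.681, 0.733, 0.002, 0.002]
contact_force: [0.6, -0.1, 0.5]
opening: 0.603
```

Request:
{"api": "step_arm", "payload": {"steps": [[0,0,0,0,0,0,-0.2],[0,0,0,0,0,0,-0.2],[0,0,0,0,0,0,-0.2]]}}

```text
time_s: 45.48
eef_pos: [0.4977, 0.0069, 0.3142]
ee_rot: [0.681, 0.733, -0.001, -0.001]
contact_force: [0.3, 0.1, -0.3]
opening: 0.601
```

```bash
python3 -c "
from h import *
plan((.4978,.0069,.3),4.2)
p=imaging.camera('wrist');im=p['image'];cv2.imwrite('pics/w28.png',im);cv2.imwrite('pics/w28c.png',cv2.resize(im[125:245,210:340],None,fx=5,fy=5,interpolation=cv2.INTER_CUBIC))
p=imaging.camera('side');cv2.imwrite('pics/s28.png',p['image'])
"
```

```text
t 45.48 pos [0.4977 0.0069 0.3142] jaw 4.22 tilt 0.13deg open 0.601 F [ 0.3  0.1 -0.3] q6 -0.13
 shift: 1 rows of [-0.      0.0001  0.019 ] (total [-0.      0.0001  0.019 ])
 turn: 1 rows of [-0.0007 -0.      0.0001] (total [-0.0007 -0.      0.0001])
```

View pics/w28c.png

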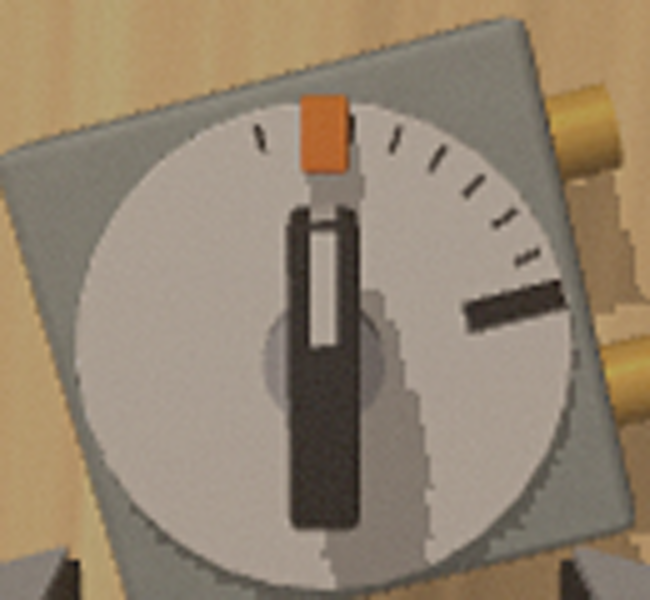

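View pics/s28.png

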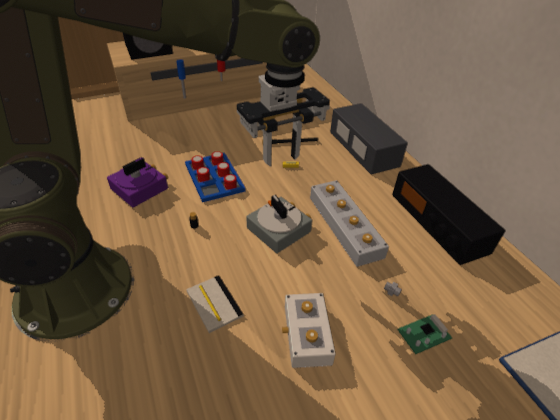

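```bash
python3 -c "
from h import *
print(job.hand_in())"
```

```text
the job is handed in; nothing more can be done
None
```

The job is done and handed in at about 45 s of the 210 s allowed. No verdict is reported back.

**What I did:**
1. I turned the selector back to its grounded stop. The moment rose sharply at the end of travel, and the pictures show the pointer on the broad black mark.
2. I lifted all five caps present and set each one flat, open side down, in its own tray compartment. There were four on the patch box and one on the arrester; the arrester's other socket was already bare.
3. I then turned the handle to the orange clip, let go and backed the gripper away.

**Selector while carrying caps:** I never touched it between grounding it and placing the last cap. A close crop just before the final turn still showed it on the grounded mark.

**Tray knock:** The tray was knocked about 3 cm aside while I was fetching the third cap. I saw this before placing that cap, measured the tray again and used the new position for the rest.

**Last checks:** The final pictures show:
- five caps seated in separate compartments and all six sockets bare;
- the pointer within about 0.5° of the clip, with nothing touched;
- the antenna, adapter, board and fuse holder where they lay, judged by eye rather than measured.

**Disagreement:** The top camera put things about 3 mm nearer the robot in x than the wrist camera did. I followed the wrist camera, which the handle grip bore out. Each cap grasp pushed up on the tool with 6–7 N as the fingers closed.

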